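# Free and remove the access panel of an instrument case

### The arm

A 7-joint arm with a two-finger parallel gripper is mounted at the origin on the work surface. World frame = base frame: x ahead of the robot, y to its left, z up, the work surface at z = 0. Lengths are in m, angles in rad, forces in N, time in s.
With the tool pointing down it reaches from about 0.4 to 0.75 m from the base axis. Payload 19.5 kg.
Tool frame: the origin (TCP) lies between the finger pads; the fingertips stand 11 mm ahead of it and the grasp point (between the pads) lies 8 mm behind it; z points along the fingers, y is the line along which they close (so a half turn about z gives the same grasp; the last joint's range is limited). The gripper opens to 85 mm and grips with 20 to 120 N. Pads are 22 mm wide; open, the fingers measure 114 mm over their backs; the gripper's body (76 mm by 85 mm) begins 54 mm behind the grasp point. The pads swing forward as they close: fully open they stand 13 mm farther back than shut.
Start: joints at [1.225, 0.707, -0.028, 1.485, 0.022, 0.951, -0.075], TCP at [0.172, -0.549, 0.242] pointing down, gripper open.
Joint ranges: [-2.71, 2.71], [-0.32, 2.16], [-1.57, 1.52], [0, 2.45], [-1.46, 4.6], [0, 2.02], [-2.83, 2.83]. Speed limits (rad/s): [1.89, 1.89, 2.57, 2.57, 3.01, 3.01, 3.01].

### API

Orientations are given as a rotation vector (axis times angle).
In Python, from plant import r gives the robot as it stands.
- The arm moves only by the shell command python3 -m creep 'ROWS' [FORCE]. ROWS is JSON, a list that holds one entry, the list of rows, each a list of 7 numbers: the gripper's target within -1 to 1 (fully open at 1, half-way at 0, shut at -1), then the shift along the tool's x, y, z as a fraction of full scale, then the turn, a rotation vector about the tool's x, y, z as a fraction of full scale. A call has 1 to 5 rows; each row shifts and turns the commanded pose from where the row before left it, along the tool's axes as they then stand; what a row does not reach is not made up. Full scale, the value 1, is 30 mm for a shift and 4 degrees for a turn. A row lasts 1/12 s, in which the tool goes at most 41.7 mm and 7.16 degrees, less where a joint would pass 70% of its speed; a pose out of reach is approached as far as the arm can. A call with a number of a shift or a turn outside -1 to 1 is refused whole. A call with a gripper value outside its range is refused whole. The fingers move at their own pace and stop on an object; FORCE is the grip in N (left out, the last holds). Time passes only in rows, so rows that do not move let the fingers close. It gives the time, the measured TCP pose, the force, the opening and the grip force at its end, in the units of the state.
- r.observe(): the state, without advancing time (a new reading comes with each control period).
- r.camera(name): name is "scene" or "top"; returns a dict with "image" (480x640x3 uint8, blue, green, red), "z_map" (480x640 float32, m along the optical axis (not along the pixel's ray), 0 where there is no reading), "vfov" (degrees; the focal length in pixels is half the picture's height over the tangent of half this angle, whatever the lens; pixels are square), "cx", "cy" (the principal point, pixels), "world_to_cam" (4x4, takes a point from world to camera coordinates). Camera axes: x right, y up, looking along -z (the intrinsics and any distortion apply to the point x, -y, -z); pixel columns grow to the right and rows downward; lengths in m; the calibration is good to about 2 mm. A picture is of the moment at which its call begins.
- r.job_done(): hands the job in; it is judged then, once.
The state is a dict: "time_s": time; "joint_positions": joint angles; "qd": joint speeds; "joint_torque": joint torques, N m; "tcp_pos": TCP position; "orientation": TCP orientation; "wrist_force": force on the tool from outside, world axes, zero at the start; "moment": the same for the moment, N m; "finger_gap": opening from 0.0 (shut) to 1.0 (fully open); "grip_force": force on a finger pad.
Only numpy, scipy, OpenCV 4.12 (cv2) and the standard library are available. Lean on these libraries where they do the work, as an engineer would, in place of code of your own. Each camera call takes 0.05 s, during which the arm holds its last target. There are 200 camera calls.

### The job

Stand the screwdriver up in its holder so that you can take it again by the end of its handle, then use it to turn both brass fasteners a quarter turn anticlockwise to their stops. Put the screwdriver back upright in the holder, lift the blue panel off the case and lay it flat, handle up, on the middle of the green mat, lowering it rather than dropping it. Turn the fasteners with the screwdriver only, never with the fingers, and leave the multimeter, the parts tray and the spool where they are.

Things in the scene. Friction and masses are not known exactly. Their poses are not given: they have to be found in the camera images.
- screwdriver: Screwdriver, 90 g, 166 mm long: red handle 26 mm square, 90 long; steel shaft 8 thick; blade 14 wide, 3 thick. Own +x runs from tip to butt; origin at the shoulder (handle meets shaft), 13 mm in -z from the long axis. Butt at x = 90, tip at x = -76, balance near x = 29. Blade width and the butt's yellow stripe run along own y. Starts level in the rest, own z up, long axis 63 mm above the desk.
- driver_tip (a point): centre of the screwdriver's blade end, on its long axis
- driver_butt (a point): centre of the butt end of the screwdriver's handle, on its long axis
- rest: Fixed wooden tool rest, 200 x 70 mm base, origin under its centre, x along its length. Notched posts, each 14 mm long: at x = +78 (48 mm wide, 60 high) under the handle near its butt, at x = -30 (36 wide, 69 high) under the shaft. Screwdriver starts with its shoulder at the rest's x = 0, butt to +x, so its handle is clear from x = 0 to 71 mm. Its +x points roughly away from the robot.
- holder_mouth (a point): Middle of the top rim, 85 mm above the desk, of the fixed upright screwdriver holder: grey tube 40 mm across, round bore 20 mm wide, its floor 7 mm above the desk; dark foot 72 mm across. With the shaft in the bore the shoulder rests on the rim: the screwdriver stands tip down, butt 175 mm above the desk, free to face any way.
- case_top (a point): centre of the top rim of the fixed aluminium instrument case, on which the panel rests, 55 mm above the desk. Case 140 (x) x 220 (y) mm; a 4 mm high lip surrounds the panel with 2.5 mm play. Axes are the case's own.
- fastener_left_slot (a point): Mouth of the slot of the brass fastener at the case's y = +75 mm, on its turning axis, 70.5 mm above the desk. Head: bar 36 x 16 mm, 10 high; the slot runs the length of the bar, open at the ends, 6 mm wide (its top 3 mm flared to 12), 7 deep. Own x axis runs along the slot and turns with the head.
- fastener_right_slot (a point): the same for the fastener at the case's y = -75 mm
- fastener_left (a joint): Turn of the left fastener, rad: 0 locked (bar along the case's y, across its hole); grows anticlockwise from above to a stop at 1.571, free (bar along the case's x, in line with the hole). The panel clears it above about 1.4. Friction 0.06 N m; stays where left. The blade has about 12 degrees of play each way in the slot.
- fastener_right (a joint): the same for the right fastener
- panel: blue access panel 126 (x) x 206 (y) x 4 mm, about 250 g, lying loose on the case's rim; origin at the centre of its underside, axes as the case. Two rectangular holes, 46 (x) x 24 (y) mm at y = +75 and -75 mm, around the fasteners.
- panel_handle (a point): centre of the black bridge handle's grip bar, 34 mm above the panel's underside: bar 12 (x) x 70 (y) x 12 mm, its legs under it at y = +30 and -30 mm; the bar's top is 40 mm above the panel's underside
- mat_top (a point): centre of the top of the fixed green mat, 180 (x) x 240 (y) mm, 3 mm thick; axes are the mat's own
- multimeter: dark multimeter 150 x 80 x 38 mm lying on the desk, to be left alone; origin under its centre
- parts_tray: white open tray 90 x 70 x 25 mm, to be left alone; origin under its centre
- spool: steel-grey spool 52 mm across, 40 mm high, standing on the desk, to be left alone; origin under its centre

How it is judged:
On the way, in this order (a step that is already met when the one before it is completed fails the run):
1. the screwdriver stands upright in the holder, let go (horizontal distance between driver_tip and holder_mouth below 0.01 m and angle between screwdriver's own x axis and vertical below 0.14 rad and height (world z) of driver_butt below 0.18 m and contact force between the fingers and screwdriver below 0.1 N), for 0.2 s.
2. both fasteners are turned free (value of joint each of fastener_left, fastener_right above 1.4 rad), for 0.2 s.
At the end, for the whole second after the job is handed in: Both fasteners past 1.4 rad; screwdriver at rest, tip down in the holder (tip within 10 mm of its axis, upright within 0.14 rad, butt under 180 mm above the desk); panel at rest on the mat, handle up, centre within 40 mm of the mat's, level within 0.06 rad, at most 6 mm above it (all of step 2 and horizontal distance between driver_tip and holder_mouth below 0.01 m and angle between screwdriver's own x axis and vertical below 0.14 rad and height (world z) of driver_butt below 0.18 m and horizontal distance between panel and mat_top below 0.04 m and angle between panel's own z axis and vertical below 0.06 rad and z of panel in the frame of mat_top below 0.006 m and linear speed of panel below 0.02 m/s and linear speed of screwdriver below 0.03 m/s); the robot touches nothing.
It fails at once if the fingers touch a fastener (contact force between the fingers and fastener_left above 1 N or contact force between the fingers and fastener_right above 1 N).
It fails at once if the panel is dropped: let go away from the case, higher than 30 mm above the mat (contact force between the fingers and panel below 0.05 N and horizontal distance between panel and case_top above 0.1 m and height (world z) of panel above 0.033 m).
It fails at once if a bystander is moved more than 25 mm (distance of any of multimeter, parts_tray, spool from where it was at the start of the episode above 0.025 m).
It also fails if it takes over 72 s, if anything falls off the work surface, if the arm or the gripper's body presses on something with over 40 N, if the wrist force passes 120 N, or if a joint passes its speed limit or range.

## Working session

There is one attempt and no reset: what is moved stays moved. The work goes in short steps, Python scripts to look and compute and a shell command to move; the robot and the scene stay as the last step left them, time stands still between calls to the robot, and variables do not carry over. Pictures are saved under pics/ and viewed, at most 10 in all, crops included, and the job is handed in when it is done.

```bash
ls; mkdir -p pics; python3 - <<'E'
from plant import r
import cv2,numpy as np
s=r.observe();print({k:np.round(v,3).tolist() for k,v in s.items()})
for n in("scene","top"):
    c=r.camera(n);cv2.imwrite(f"pics/{n}0.png",c["image"]);print(n,c["vfov"],c["cx"],c["cy"],np.round(c["world_to_cam"],3).tolist(),[k for k in c])
    np.savez(f"{n}0.npz",**c)
E
```

```text
pics
{'time_s': 0.0, 'joint_positions': [1.225, 0.707, -0.028, 1.485, 0.022, 0.951, -0.076], 'qd': [-0.0, -0.0, -0.0, 0.0, 0.0, -0.001, 0.0], 'joint_torque': [0.001, -88.322, 1.235, -23.617, 0.017, 0.007, 0.0], 'tcp_pos': [0.172, -0.548, 0.242], 'orientation': [-3.104, -0.475, 0.0], 'wrist_force': [-0.088, -0.06, 0.758], 'moment': [0.007, -0.014, -0.027], 'grip_force': 0.0, 'finger_gap': 0.999}
scene 45.492590902733 324.21045922149113 238.61558325939285 [[-0.784, 0.621, -0.004, 0.426], [-0.418, -0.523, 0.743, 0.147], [0.46, 0.584, 0.669, -1.553], [0.0, 0.0, 0.0, 1.0]] ['image', 'z_map', 'vfov', 'cx', 'cy', 'world_to_cam']
top 54.84646757322261 316.3780487759542 247.82137065604556 [[-0.003, -1.0, -0.018, 0.001], [0.998, -0.004, 0.061, -0.539], [-0.061, -0.017, 0.998, -1.073], [0.0, 0.0, 0.0, 1.0]] ['image', 'z_map', 'vfov', 'cx', 'cy', 'world_to_cam']
```

View pics/top0.png

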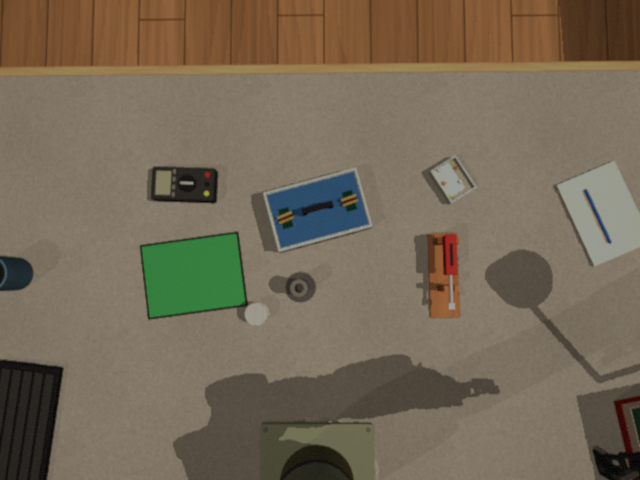

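View pics/scene0.png

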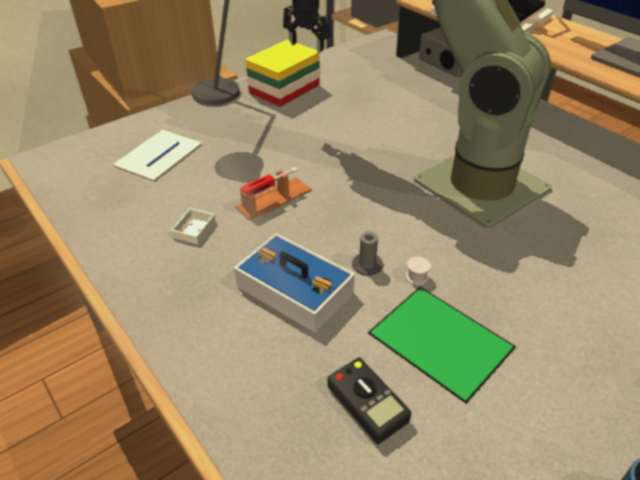

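The top view shows the rest and red driver at about (450,270), the case at (318,210), the holder at (300,287), the mat at (194,276), the spool at (256,314), the meter at (184,184) and the tray at (453,179). The scene view agrees. Next I measure by colour and depth.

```bash
cat > lib.py <<'E'
import numpy as np,cv2
from scipy.spatial.transform import Rotation as R
def load(n): return dict(np.load(n))
def cloud(c):
    z=c["z_map"];h,w=z.shape;f=h/2/np.tan(np.radians(float(c["vfov"]))/2)
    v,u=np.mgrid[:h,:w]
    p=np.stack([(u-c["cx"])/f*z,-(v-c["cy"])/f*z,-z],-1)
    T=np.linalg.inv(c["world_to_cam"]);P=p@T[:3,:3].T+T[:3,3];P[z==0]=np.nan
    return P
def hsv(c): return cv2.cvtColor(c["image"],cv2.COLOR_BGR2HSV)
def rect(P):
    (c,s,a)=cv2.minAreaRect((P[:,:2]*1000).astype(np.float32));return np.round(c,1),np.round(s,1),round(a,1)
def toolmove(s,target,Rt=None):
    "shift in tool axes, in full-scale units (30mm)"
    Rn=R.from_rotvec(s["orientation"]);return Rn.inv().apply(np.array(target)-s["tcp_pos"])/0.03
E
python3 - <<'E'
from lib import *
for n in("top","scene"):
    c=load(n+"0.npz");P=cloud(c);H=hsv(c);h,s,v=H[...,0],H[...,1],H[...,2]
    ok=np.isfinite(P[...,2])
    inb=ok&(P[...,0]>.25)&(P[...,0]<.85)&(np.abs(P[...,1])<.5)
    print(n,"desk z",np.nanmedian(P[...,2][inb&(s<60)&(P[...,2]<.02)]))
    M=dict(green=(h>50)&(h<75)&(s>150)&(P[...,2]<.03)&(P[...,1]>.05),blue=(h>98)&(h<118)&(s>150)&(P[...,2]<.075)&(P[...,2]>.04)&(P[...,1]>-.2),
      red=((h<5)|(h>174))&(s>170)&(v>100)&(P[...,2]>.04)&(P[...,1]<-.05),
      wood=(h>5)&(h<14)&(s>120)&(P[...,2]<.03)&(P[...,2]>.005)&(P[...,1]<-.1)&(P[...,1]>-.4)&(P[...,0]<.7),
      brass=(h>12)&(h<32)&(s>90)&(P[...,2]>.06)&(P[...,2]<.08)&(np.abs(P[...,1])<.2),
      caseR=(s<60)&(P[...,2]>.05)&(P[...,2]<.066)&(np.abs(P[...,1])<.2)&(P[...,0]>.5),
      handle=(P[...,2]>.085)&(P[...,2]<.105)&(np.abs(P[...,1])<.08)&(P[...,0]>.5),
      hold=(P[...,2]>.075)&(P[...,2]<.095)&(np.abs(P[...,1])<.15)&(P[...,0]<.52),
      shaft=(P[...,2]>.062)&(P[...,2]<.08)&(P[...,1]<-.2)&(P[...,1]>-.4)&(s<90),
      spool=(P[...,2]>.03)&(P[...,2]<.05)&(P[...,1]>.05)&(P[...,1]<.2)&(P[...,0]<.48),
      meter=(P[...,2]>.03)&(P[...,2]<.05)&(P[...,1]>.14)&(P[...,1]<.4)&(P[...,0]>.55),
      tray=(P[...,2]>.015)&(P[...,2]<.04)&(P[...,1]<-.14)&(P[...,1]>-.4)&(P[...,0]>.55))
    for k,m in M.items():
        m=m&inb;Q=P[m]
        if len(Q)<5: print(k,len(Q));continue
        print(k,len(Q),"mean",np.round(Q.mean(0)*1000,1),"z90",np.round(np.percentile(Q[:,2],[10,90])*1000,1),"rect",*rect(Q))
        if k=="brass":
            n_,L=cv2.connectedComponents(m.astype(np.uint8))
            for i in range(1,n_):
                q=P[L==i]
                if len(q)>20: print("   ",len(q),np.round(q.mean(0)*1000,1),rect(q))
E
```

```text
top desk z 1.2031732541606388e-05
green 858 mean [484.9 294.6   4.3] z90 [0.8 6.7] rect [492.  227.5] [191.6 378. ] 14.4
blue 1521 mean [622.7  -4.7  59.1] z90 [56.7 61.5] rect [624.5  -3.6] [118.1 198.9] 14.9
red 368 mean [ 520.1 -298.4   75.4] z90 [72.9 77.8] rect [ 519.7 -299. ] [87.  24.9] 2.5
wood 988 mean [ 463.8 -291.5    7.3] z90 [5.3 9.2] rect [ 536. -299.] [319.6  68.7] 0.6
brass 227 mean [624.5  -2.2  67.6] z90 [62.7 72.2] rect [624.9  -3.3] [ 18.3 184.9] 15.2
    112 [644.2 -75.4  67.4] (array([644.5, -75.7]), array([16. , 34.2]), 19.3)
    115 [605.3  69.2  67.8] (array([605.7,  69.1]), array([16.6, 34.3]), 21.5)
caseR 1099 mean [627.   -4.7  57.9] z90 [54.2 61.1] rect [625.6  -3.7] [141.1 220.4] 15.0
handle 184 mean [624.4  -3.2  94.2] z90 [91.9 96.9] rect [625.2  -3.5] [12.7 69.3] 15.3
hold 198 mean [447.7  37.3  84.5] z90 [81.7 87. ] rect [447.6  37.6] [37.3 37.7] 0.1
shaft 140 mean [ 445.2 -300.4   66.3] z90 [62.5 73.6] rect [ 469.4 -303.2] [ 14.  137.5] 87.7
spool 394 mean [387.8 138.1  39.9] z90 [37.6 42.3] rect [388.4 138.4] [50.2 48.4] 0.6
meter 2141 mean [689.8 
[... 723 characters left out ...]
 142 [605.6  69.9  67.7] (array([605.2,  69.6]), array([19.9, 36.6]), 25.1)
caseR 1225 mean [631.2  12.1  57.9] z90 [53.6 61.3] rect [624.8  -3.6] [145.6 224.2] 15.5
handle 214 mean [625.8   0.7  93.3] z90 [87.5 97.5] rect [624.8  -1.6] [17.  70.4] 12.7
hold 206 mean [449.2  40.4  83. ] z90 [77.7 87.1] rect [449.1  39.3] [42.2 38. ] 49.9
shaft 61 mean [ 431.4 -298.4   66.3] z90 [63.6 69.6] rect [ 434.7 -296.2] [73.5 18.5] 7.3
spool 388 mean [397.6 127.3  39.9] z90 [36.6 43. ] rect [407.5  99.3] [ 54.9 140. ] 28.8
meter 3289 mean [694.  318.7  38.8] z90 [35.6 42.5] rect [691.4 313.2] [150.7  80.6] 88.2
tray 478 mean [ 671.6 -314.9   22.9] z90 [16.8 29.2] rect [ 653.9 -322.5] [204.6 108.3] 1.8
```

```bash
python3 - <<'E'
from lib import *
c=load("top0.npz");P=cloud(c)
for u,v in[(525,280),(570,345),(610,378),(610,460)]: print("top",u,v,np.round(P[v,u],3))
for n,pts in(("top",[(141,246),(238,233),(246,305),(148,318),(193,275)]),("scene",[(420,291),(514,346),(466,397),(370,332)])):
    P=cloud(load(n+"0.npz"));print(n,[np.round(P[v,u],3).tolist() for u,v in pts])
for u,v in[(215,92),(225,40),(230,5),(240,165)]: print("scene",u,v,np.round(P[v,u],3))
E
python3 -m creep '[[[1,0,0,0,0,0,1],[1,0,0,0,0,0,1],[1,0,0,0,0,0,1],[1,0,0,0,0,0,1],[1,0,0,0,0,0,0.2]]]'
```

```text
top 525 280 [ 0.462 -0.494 -0.002]
top 570 345 [ 0.31  -0.593 -0.001]
top 610 378 [ 0.234 -0.683 -0.001]
top 610 460 [ 0.161 -0.501  0.293]
top [[0.545, 0.419, 0.007], [0.576, 0.187, 0.002], [0.405, 0.166, 0.006], [0.374, 0.399, 0.005], [0.476, 0.294, 0.002]]
scene [[0.414, 0.175, 0.003], [0.373, 0.397, 0.001], [0.54, 0.417, 0.006], [0.577, 0.193, 0.006]]
scene 215 92 [ 0.314 -0.876  0.02 ]
scene 225 40 [-0.272 -1.854 -0.279]
scene 230 5 [-0.312 -1.832 -0.104]
scene 240 165 [ 0.464 -0.485  0.002]
time_s: 0.52
tcp_pos: [0.1721, -0.5485, 0.242]
orientation: [-3.141, -0.011, 0.0]
wrist_force: [1.0, 0.1, -1.1]
finger_gap: 0.998
grip_force: 0.0
```

```bash
python3 -m creep '[[[1,0.97,-0.7,0,0,0,0],[1,0.97,-0.7,0,0,0,0],[1,0.97,-0.7,0,0,0,0],[1,0.97,-0.7,0,0,0,0],[1,0.97,-0.7,0,0,0,0]]]' >/dev/null; python3 -m creep '[[[1,0.97,-0.7,0,0,0,0],[1,0.97,-0.7,0,0,0,0],[1,0.97,-0.7,0,0,0,0],[1,0.97,-0.7,0,0,0,0],[1,0.97,-0.7,0,0,0,0]]]'; python3 -m creep '[[[1,0.97,-0.7,0.8,0,0,0],[1,0.97,-0.7,0.8,0,0,0],[1,0,0,0.8,0,0,0],[1,0,0,0,0,0,0]]]'
python3 - <<'E'
from plant import r
from lib import *
s=r.observe();print(np.round(s["joint_positions"],3),np.round(toolmove(s,[.522,-.298,.055]),2))
E
```

```text
time_s: 1.35
tcp_pos: [0.462, -0.3342, 0.2422]
orientation: [-3.141, -0.02, 0.0]
wrist_force: [0.3, -1.0, 0.5]
finger_gap: 1.0
grip_force: 0.0
time_s: 1.68
tcp_pos: [0.5162, -0.2919, 0.1677]
orientation: [-3.138, -0.024, 0.008]
wrist_force: [-1.0, -0.4, -1.3]
finger_gap: 1.006
grip_force: 0.0
[ 0.405  0.833  0.115  1.504 -0.117  0.818 -0.991] [0.21 0.22 3.76]
```

```bash
python3 -m creep '[[[1,0.21,0.22,0.8,0,0,0],[1,0,0,0.8,0,0,0],[1,0,0,0.8,0,0,0],[1,0,0,0.8,0,0,0],[1,0,0,0.55,0,0,0]]]' >/dev/null; python3 -m creep '[[[1,0,0,0,0,0,0],[1,0,0,0,0,0,0]]]'
python3 - <<'E'
from plant import r
from lib import *
s=r.observe();print(np.round(toolmove(s,[.522,-.298,.055]),2))
for n in("scene","top"):
    c=r.camera(n);np.savez(n+"1.npz",**c);cv2.imwrite(f"pics/{n}1.png",c["image"])
a=cv2.imread("pics/scene1.png")[130:250,200:360];b=cv2.imread("pics/top1.png")[200:340,370:530]
cv2.imwrite("pics/c1.png",np.hstack([cv2.resize(a,(400,300)),cv2.resize(b,(343,300))]))
E
```

```text
time_s: 2.27
tcp_pos: [0.5226, -0.3017, 0.0603]
orientation: [3.142, 0.016, -0.001]
wrist_force: [0.2, 0.1, 0.8]
finger_gap: 0.998
grip_force: 0.0
[-0.02 -0.12  0.18]
```

View pics/c1.png

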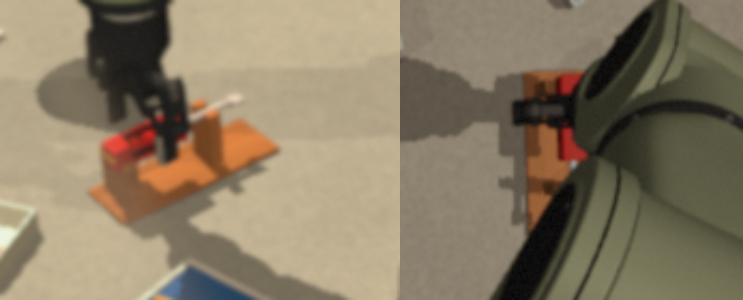

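Fingers straddle the red handle midway between the posts (crop around (165,130)). Next: close and lift.

```bash
python3 -m creep '[[[1,0,-0.12,0.18,0,0,0],[-1,0,0,0,0,0,0],[-1,0,0,0,0,0,0],[-1,0,0,0,0,0,0],[-1,0,0,0,0,0,0]]]' 60; python3 -m creep '[[[-1,0,0,0,0,0,0],[-1,0,0,0,0,0,0],[-1,0,0,0,0,0,0],[-1,0,0,0,0,0,0],[-1,0,0,0,0,0,0]]]';  python3 -m creep '[[[-1,0,0,-0.3,0,0,0],[-1,0,0,-0.7,0,0,0],[-1,0,0,-1,0,0,0],[-1,0,0,-1,0,0,0],[-1,0,0,-1,0,0,0]]]'
python3 -c "
from plant import r
print(r.observe()['joint_positions'])"
```

```text
time_s: 2.78
tcp_pos: [0.5229, -0.2974, 0.0543]
orientation: [3.141, 0.017, 0.0]
wrist_force: [-0.8, -0.1, 0.5]
finger_gap: 0.454
grip_force: 0.0
time_s: 3.2
tcp_pos: [0.523, -0.2975, 0.0544]
orientation: [3.141, 0.016, 0.001]
wrist_force: [-0.6, -0.2, 5.7]
finger_gap: 0.293
grip_force: 58.6
time_s: 3.62
tcp_pos: [0.5225, -0.2973, 0.176]
orientation: [-3.141, -0.016, 0.0]
wrist_force: [0.5, -0.1, -0.7]
finger_gap: 0.295
grip_force: 59.0
[ 0.40693311  0.83109046  0.11964891  1.47016179 -0.11788069  0.84750906
 -0.99433309]
```

```bash
cat > fk.py <<'E'
from lib import *
import itertools
from scipy.optimize import least_squares
def fk(q,p,s):
    h,L1,L2,L3,a,b=p
    M=np.eye(3);t=np.array([0,0,h],float)
    rot=lambda ax,x:R.from_euler(ax,x).as_matrix()
    M=M@rot('z',s[0]*q[0])@rot('y',q[1])@rot('z',s[1]*q[2]);t=t+M@[a,0,L1]
    M=M@rot('y',q[3])@rot('z',s[2]*q[4]);t=t+M@[-a,0,L2]
    M=M@rot('y',q[5])@rot('z',s[3]*q[6]);t=t+M@[b,0,L3]
    return t,M
if __name__=="__main__":
    from plant import r
    o=r.observe()
    D=[([1.225,.707,-.028,1.485,.022,.951,-.0755],[.172,-.5485,.242],[-3.104,-.475,0]),
       ([.405,.833,.115,1.504,-.117,.818,-.991],[.5162,-.2919,.1677],[-3.138,-.024,.008]),
       (o["joint_positions"],o["tcp_pos"],o["orientation"])]
    for s in itertools.product([-1],[-1,1],[-1,1],[-1,1]):
        f=lambda p:np.concatenate([fk(q,[*p,0,0],s)[0]-t for q,t,_ in D])
        w=least_squares(f,[.36,.4,.4,.25])
        C=[fk(q,[*w.x,0,0],s)[1].T@R.from_rotvec(v).as_matrix() for q,t,v in D]
        print(s,np.round(w.x,3),"pos err mm",round(np.abs(w.fun).max()*1e3,2),[np.round(R.from_matrix(c).as_rotvec(True),1).tolist() for c in C])
E
python3 fk.py
```

```text
(-1, -1, -1, -1) [-2.187  0.353  0.437 -2.416] pos err mm 38.05 [[0.0, 0.0, 90.0], [-0.0, 0.0, 90.1], [-0.0, -0.0, 90.0]]
(-1, -1, -1, 1) [-2.187  0.353  0.437 -2.416] pos err mm 38.05 [[0.0, 0.0, 98.7], [0.1, 0.0, -156.4], [-0.0, 0.0, -156.1]]
(-1, -1, 1, -1) [0.174 0.524 0.287 0.164] pos err mm 35.5 [[1.5, -1.7, 88.6], [2.2, 10.9, 99.0], [2.4, 11.2, 98.7]]
(-1, -1, 1, 1) [0.174 0.524 0.287 0.164] pos err mm 35.5 [[1.7, -1.6, 97.2], [9.3, -9.2, -146.7], [9.6, -9.6, -146.6]]
(-1, 1, -1, -1) [-0.478  0.439  0.355 -0.599] pos err mm 33.76 [[-1.5, 1.7, 87.6], [-4.0, -10.2, 98.8], [-4.1, -10.7, 99.0]]
(-1, 1, -1, 1) [-0.478  0.439  0.355 -0.599] pos err mm 33.76 [[-1.7, 1.6, 96.2], [-7.5, 10.5, -147.0], [-7.9, 10.9, -146.3]]
(-1, 1, 1, -1) [ 7.709  1.062 -0.194  8.384] pos err mm 57.42 [[-0.0, 0.0, 86.1], [-0.0, 0.1, 108.2], [0.0, 0.0, 108.2]]
(-1, 1, 1, 1) [ 7.709  1.062 -0.194  8.384] pos err mm 57.42 [[-0.0, 0.0, 94.8], [0.1, -0.1, -138.2], [0.0, -0.0, -137.8]]
```

```bash
cat > log.py <<'E'
from plant import r
import json
s=r.observe();open("log.jsonl","a").write(json.dumps([list(map(float,s[k])) for k in("joint_positions","tcp_pos","orientation")])+"\n")
E
python3 log.py
python3 -m creep '[[[-1,0,0,-0.5,0,0,-1],[-1,0,0,-0.5,0,0,-1],[-1,0,0,-0.5,0,0,-1],[-1,0,0,-0.5,0,0,-1],[-1,0,0,-0.5,0,0,-1]]]' >/dev/null; python3 log.py
python3 -m creep '[[[-1,0,-0.3,-0.3,0,0,-1],[-1,0,-0.3,-0.3,0,0,-1],[-1,0,-0.3,-0.3,0,0,-1],[-1,0,-0.3,-0.3,0,0,-1],[-1,0,-0.3,-0.3,0,0,-1]]]' ; python3 log.py
python3 -m creep '[[[-1,0.5,-0.3,0,0,1,-1],[-1,0.5,-0.3,0,0,1,-1],[-1,0.5,-0.3,0,0,1,-1],[-1,0.5,-0.3,0,0,1,-1],[-1,0.5,-0.3,0,0,1,-1]]]' ; python3 log.py
cat >> log.jsonl <<'E'
[[1.225,0.707,-0.028,1.485,0.022,0.951,-0.0755],[0.172,-0.5485,0.242],[-3.104,-0.475,0]]
[[0.405,0.833,0.115,1.504,-0.117,0.818,-0.991],[0.5162,-0.2919,0.1677],[-3.138,-0.024,0.008]]
E
cat > fit.py <<'E'
from lib import *
import json
from scipy.optimize import least_squares
D=[json.loads(l) for l in open("log.jsonl")]
rot=lambda ax,x:R.from_euler(ax,x).as_matrix()
def fk(q,p):
    M=rot('z',-q[0]);t=np.array([0,0,p[0]])
    M=M@rot('y',q[1]);t=t+M@[p[4],p[5],0]
    M=M@rot('z',-q[2]);t=t+M@[p[6],p[7],p[1]]
    M=M@rot('y',q[3])@rot('z',-q[4]);t=t+M@[p[8],p[9],p[2]]
    M=M@rot('y',q[5]);t=t+M@[p[10],p[11],p[3]]
    return t,M@rot('z',-q[6])@rot('z',np.pi/2)
reg=np.array([.36,.4,.4,.25]+[0]*8)
f=lambda p:np.concatenate([(fk(q,p)[0]-t) for q,t,_ in D]+[(p-reg)*.003])
w=least_squares(f,reg)
if __name__=="__main__":
    print(np.round(w.x,3),"mm",np.round(w.fun[:-12].reshape(-1,3)*1e3,1).tolist())
    np.save("p.npy",w.x);print(np.round(D[-3][0],2))
E
python3 fit.py
```

```text
time_s: 4.45
tcp_pos: [0.5009, -0.2576, 0.295]
orientation: [2.944, 1.095, -0.0]
wrist_force: [0.7, 0.3, -0.2]
finger_gap: 0.293
grip_force: 59.0
time_s: 4.87
tcp_pos: [0.5163, -0.1723, 0.3047]
orientation: [-2.568, -1.514, -0.495]
wrist_force: [0.4, 0.0, -1.4]
finger_gap: 0.296
grip_force: 59.0
[ 0.314  0.521  0.289  0.3    0.001 -0.01  -0.001 -0.02   0.    -0.001
 -0.002 -0.001] mm [[-0.0, -0.1, 0.1], [-0.0, -0.1, -0.0], [-0.0, -0.1, 0.0], [-0.0, 0.0, -0.0], [0.2, 0.1, 0.0], [0.0, 0.1, -0.1]]
[ 0.67  0.58 -0.39  1.62 -0.15  0.86 -0.07]
```

```bash
cat > ik.py <<'E'
from fit import *
lo=np.array([-2.71,-.32,-1.57,0,-1.46,0,-2.83])+.05;hi=np.array([2.71,2.16,1.52,2.45,4.6,2.02,2.83])-.05
p=w.x
def ik(t,M,q0,k=.01,n=6):
    best=None;rng=np.random.default_rng(0)
    f=lambda q:np.concatenate([(fk(q,p)[0]-t)*5,R.from_matrix(M.T@fk(q,p)[1]).as_rotvec(),k*(q-q0)])
    for i in range(n):
        s=least_squares(f,np.clip(q0+(rng.normal(0,.6,7) if i else 0),lo+1e-3,hi-1e-3),bounds=(lo,hi))
        e=np.linalg.norm(s.fun[:6])
        c=(e>.02)*10+e+.1*np.abs(s.x-q0).sum()
        if best is None or c<best[0]: best=(c,e,s.x)
    return best[1:]
E
python3 - <<'E'
from ik import *
q0=np.array(D[3][0]);print(np.round(q0,2))
for psi in(180,150,135,120,105,90,60,0,-90,-60,-120):
    a=np.radians(psi);z=np.array([np.cos(a),np.sin(a),0]);x=np.array([0,0,1.]);M=np.c_[x,np.cross(z,x),z]
    for h in(.218,.132):
        e,q=ik(np.array([.448,.038,h])+.008*z,M,q0);print(psi,h,round(e,3),np.round(q,2))
E
```

```text
[ 0.67  0.58 -0.39  1.62 -0.15  0.86 -0.07]
180 0.218 0.413 [ 0.09  1.21 -0.37  1.21 -0.06  1.97  1.19]
180 0.132 0.34 [-0.01  1.35 -0.18  1.11 -0.06  1.97  1.36]
150 0.218 0.081 [ 0.5   1.53 -1.19  1.1  -0.05  1.97  0.36]
150 0.132 0.084 [ 0.43  1.58 -0.93  1.02 -0.06  1.97  0.61]
135 0.218 0.0 [ 0.53  1.43 -0.89  1.18 -0.28  1.83  0.58]
135 0.132 0.0 [ 0.5   1.56 -0.83  1.1  -0.21  1.83  0.66]
120 0.218 0.0 [ 0.67  1.41 -0.92  1.38 -0.34  1.55  0.59]
120 0.132 0.0 [ 0.65  1.55 -0.87  1.3  -0.27  1.55  0.66]
105 0.218 0.0 [ 0.82  1.41 -0.99  1.6  -0.41  1.23  0.62]
105 0.132 0.0 [ 0.81  1.56 -0.94  1.52 -0.32  1.23  0.68]
90 0.218 0.0 [ 0.98  1.47 -1.12  1.83 -0.44  0.86  0.63]
90 0.132 0.0 [ 0.97  1.61 -1.05  1.75 -0.33  0.87  0.68]
60 0.218 0.045 [ 1.18  1.7  -1.41  2.26 -1.41  0.05  1.61]
60 0.132 0.01 [ 1.21  1.86 -1.29  2.2  -0.9   0.05  1.3 ]
0 0.218 0.795 [ 0.67  1.84 -0.18  2.4  -1.41  1.97  2.78]
0 0.132 0.736 [ 0.7   1.97 -0.12  2.4  -1.41  1.97  2.78]
-90 0.218 0.0 [-0.52  1.22 -0.34  1.69  0.98  1.97  1.59]
-90 0.132 0.0 [-0.5   1.39 -0.37  1.61  1.01  1.96  1.5 ]
-60 0.218 0.0 [-0.59  1.24 -0.45  2.17  1.24  1.92  1.23]
-60 0.132 0.0 [-0.65  1.41 -0.32  2.08  1.29  1.8   1.17]
-120 0.218 0.001 [-0.59  1.3   0.21  1.27  0.55  1.97  2.03]
-120 0.132 0.001 [-0.54  1.44  0.09  1.19  0.57  1.97  1.91]
```

```bash
cat > goal.py <<'E'
from lib import *
from plant import r
def report(t,M,n=None):
    s=r.observe();A=R.from_rotvec(s["orientation"])
    rv=(A.inv()*R.from_matrix(M)).as_rotvec(True)
    print("rot units(4deg)",np.round(rv/4,2),"shift units now-axes",np.round(A.inv().apply(t-s["tcp_pos"])/.03,2),"world mm",np.round((t-s["tcp_pos"])*1e3,1),"tcp",np.round(s["tcp_pos"],4),"q",np.round(s["joint_positions"],2),"F",np.round(s["wrist_force"],1))
    if n: # rows for n steps: per-row rotation and local shift row by row
        d=(t-s["tcp_pos"])/n
        for i in range(n):
            Ai=A*R.from_rotvec(rv*i/n,degrees=True);print(i,np.round(Ai.inv().apply(d)/.03,2),np.round(rv/n/4,2))
def M_side(psi):
    a=np.radians(psi);z=np.array([np.cos(a),np.sin(a),0]);x=np.array([0,0,1.]);return np.c_[x,np.cross(z,x),z]
E
python3 -c "
from goal import *
M=M_side(100);report(np.array([.448,.038,.25])+.008*M[:,2],M,20)"
```

```text
rot units(4deg) [ 9.15 17.12 -5.32] shift units now-axes [ 4.37 -5.71  3.13] world mm [-69.7 218.1 -54.7] tcp [ 0.5163 -0.1723  0.3047] q [ 0.67  0.58 -0.39  1.62 -0.15  0.86 -0.07] F [ 0.4  0.  -1.4]
0 [ 0.22 -0.29  0.16] [ 0.46  0.86 -0.27]
1 [ 0.21 -0.28  0.18] [ 0.46  0.86 -0.27]
2 [ 0.21 -0.27  0.2 ] [ 0.46  0.86 -0.27]
3 [ 0.2  -0.26  0.22] [ 0.46  0.86 -0.27]
4 [ 0.19 -0.24  0.24] [ 0.46  0.86 -0.27]
5 [ 0.18 -0.23  0.26] [ 0.46  0.86 -0.27]
6 [ 0.17 -0.22  0.28] [ 0.46  0.86 -0.27]
7 [ 0.16 -0.21  0.29] [ 0.46  0.86 -0.27]
8 [ 0.14 -0.2   0.31] [ 0.46  0.86 -0.27]
9 [ 0.13 -0.18  0.32] [ 0.46  0.86 -0.27]
10 [ 0.11 -0.17  0.34] [ 0.46  0.86 -0.27]
11 [ 0.09 -0.16  0.35] [ 0.46  0.86 -0.27]
12 [ 0.07 -0.15  0.36] [ 0.46  0.86 -0.27]
13 [ 0.06 -0.13  0.36] [ 0.46  0.86 -0.27]
14 [ 0.04 -0.12  0.37] [ 0.46  0.86 -0.27]
15 [ 0.02 -0.11  0.38] [ 0.46  0.86 -0.27]
16 [-0.01 -0.1   0.38] [ 0.46  0.86 -0.27]
17 [-0.03 -0.08  0.38] [ 0.46  0.86 -0.27]
18 [-0.05 -0.07  0.38] [ 0.46  0.86 -0.27]
19 [-0.07 -0.06  0.38] [ 0.46  0.86 -0.27]
```

```bash
python3 -m creep '[[[-1,0.22,-0.29,0.16,0.46,0.86,-0.27],[-1,0.21,-0.28,0.18,0.46,0.86,-0.27],[-1,0.21,-0.27,0.2,0.46,0.86,-0.27],[-1,0.2,-0.26,0.22,0.46,0.86,-0.27],[-1,0.19,-0.24,0.24,0.46,0.86,-0.27]]]' >/dev/null; python3 log.py
python3 -m creep '[[[-1,0.18,-0.23,0.26,0.46,0.86,-0.27],[-1,0.17,-0.22,0.28,0.46,0.86,-0.27],[-1,0.16,-0.21,0.29,0.46,0.86,-0.27],[-1,0.14,-0.2,0.31,0.46,0.86,-0.27],[-1,0.13,-0.18,0.32,0.46,0.86,-0.27]]]'; python3 log.py
python3 -c "
from goal import *
M=M_side(100);report(np.array([.448,.038,.25])+.008*M[:,2],M,10)"
```

```text
time_s: 5.7
tcp_pos: [0.4814, -0.0637, 0.2768]
orientation: [-1.82, -1.455, -0.865]
wrist_force: [0.3, 0.4, -1.6]
finger_gap: 0.292
grip_force: 59.1
rot units(4deg) [ 4.55  8.51 -2.68] shift units now-axes [ 1.11 -1.71  3.36] world mm [-34.8 109.6 -26.8] tcp [ 0.4814 -0.0637  0.2768] q [ 0.93  0.89 -0.78  1.69 -0.43  0.99  0.36] F [ 0.3  0.4 -1.6]
0 [ 0.11 -0.17  0.34] [ 0.46  0.85 -0.27]
1 [ 0.09 -0.16  0.35] [ 0.46  0.85 -0.27]
2 [ 0.08 -0.15  0.36] [ 0.46  0.85 -0.27]
3 [ 0.06 -0.13  0.37] [ 0.46  0.85 -0.27]
4 [ 0.04 -0.12  0.37] [ 0.46  0.85 -0.27]
5 [ 0.02 -0.11  0.38] [ 0.46  0.85 -0.27]
6 [-0.   -0.1   0.38] [ 0.46  0.85 -0.27]
7 [-0.02 -0.08  0.38] [ 0.46  0.85 -0.27]
8 [-0.05 -0.07  0.38] [ 0.46  0.85 -0.27]
9 [-0.07 -0.06  0.38] [ 0.46  0.85 -0.27]
```

Tracking well.

```bash
python3 -m creep '[[[-1,0.11,-0.17,0.34,0.46,0.85,-0.27],[-1,0.09,-0.16,0.35,0.46,0.85,-0.27],[-1,0.08,-0.15,0.36,0.46,0.85,-0.27],[-1,0.06,-0.13,0.37,0.46,0.85,-0.27],[-1,0.04,-0.12,0.37,0.46,0.85,-0.27]]]' >/dev/null; python3 log.py
python3 -m creep '[[[-1,0.02,-0.11,0.38,0.46,0.85,-0.27],[-1,0,-0.1,0.38,0.46,0.85,-0.27],[-1,-0.02,-0.08,0.38,0.46,0.85,-0.27],[-1,-0.05,-0.07,0.38,0.46,0.85,-0.27],[-1,-0.07,-0.06,0.38,0.46,0.85,-0.27]]]' >/dev/null;  python3 -m creep '[[[-1,0,0,0,0,0,0],[-1,0,0,0,0,0,0]]]' ; python3 log.py
python3 -c "
from goal import *
M=M_side(100);report(np.array([.448,.038,.25])+.008*M[:,2],M)
for n in('scene','top'):
    c=r.camera(n);np.savez(n+'2.npz',**c);cv2.imwrite(f'pics/{n}2.png',c['image'])
a=cv2.imread('pics/scene2.png')[100:340,240:560];b=cv2.imread('pics/top2.png')[180:360,220:400]
cv2.imwrite('pics/c2.png',np.hstack([cv2.resize(a,(480,360)),cv2.resize(b,(320,360))]))
"
```

```text
time_s: 6.7
tcp_pos: [0.447, 0.0458, 0.2494]
orientation: [-1.08, -1.289, -1.076]
wrist_force: [0.6, 0.3, -0.5]
finger_gap: 0.297
grip_force: 59.1
rot units(4deg) [-0.04  0.04 -0.02] shift units now-axes [ 0.02 -0.01  0.  ] world mm [-0.4  0.   0.6] tcp [0.447  0.0458 0.2494] q [ 0.87  1.35 -1.    1.69 -0.49  1.13  0.65] F [ 0.6  0.3 -0.5]
```

View pics/c2.png

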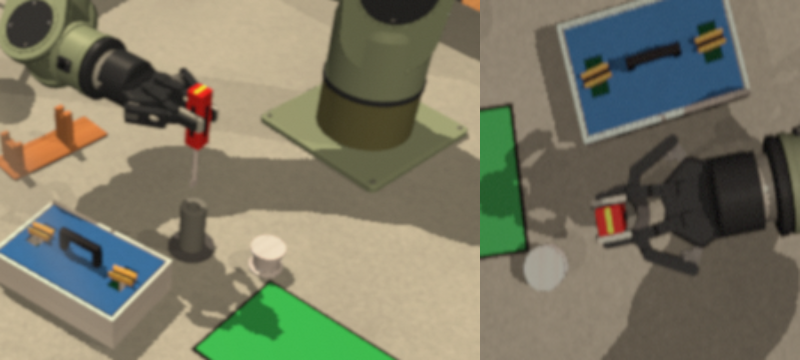

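The driver hangs upright above the holder (scene crop (197,115) over (192,235)). I now measure its axis and tilt.

```bash
python3 - <<'E'
from lib import *
for n in("top","scene"):
    c=load(n+"2.npz");P=cloud(c);H=hsv(c);h,s,v=[H[...,i] for i in range(3)]
    near=(abs(P[...,0]-.45)<.06)&(abs(P[...,1]-.04)<.06)
    m=near&((h<5)|(h>174)|((h>20)&(h<32)))&(s>130)&(P[...,2]>.19);Q=P[m]
    print(n,len(Q),"ztop",np.percentile(Q[:,2],[2,98]).round(4))
    q=Q[Q[:,2]>.28] if n=="top" else Q
    print(" red",q.mean(0).round(4),rect(q))
    y=near&(h>20)&(h<34)&(s>130)&(P[...,2]>.27);print(" stripe",P[y].mean(0).round(4),rect(P[y]) if y.sum()>4 else 0,y.sum())
    sh=near&(P[...,2]>.12)&(P[...,2]<.19)&(s<90);print(" shaft",sh.sum(),[P[sh&(P[...,2]>a)&(P[...,2]<a+.02)].mean(0).round(4).tolist() for a in(.12,.14,.16)] if sh.sum() else 0)
    vv,uu=np.nonzero(sh);print(uu.mean() if len(uu) else 0)
    hd=near&(P[...,2]>.08)&(P[...,2]<.09);print(" rim",P[hd].mean(0).round(4))
E
```

```text
top 188 ztop [0.248  0.2943]
 red [0.4494 0.036  0.291 ] (array([449.3,  36.7]), array([25. , 26.1]), 10.3)
 stripe [0.4485 0.0366 0.2919] (array([448.5,  36.6]), array([21.3,  4.2]), 8.4) 32
 shaft 0 0
0
 rim [0.4494 0.0243 0.0848]
scene 450 ztop [0.2077 0.2925]
 red [0.4532 0.0423 0.256 ] (array([435.6,  22.3]), array([90.4, 34.8]), 52.0)
 stripe [0.4469 0.0364 0.2915] (array([448.3,  36.3]), array([19.1,  6.7]), 15.6) 16
 shaft 92 [[0.4511, 0.0385, 0.1322], [0.4514, 0.0397, 0.1505], [0.4518, 0.0395, 0.17]]
369.5108695652174
 rim [0.4487 0.0399 0.0846]
```

```bash
python3 -m creep '[[[-1,-0.3,0,0.05,0,0,0],[-1,-0.5,0,0,0,0,0],[-1,-0.5,0,0,0,0,0],[-1,-0.4,0,0,0,0,0],[-1,0,0,0,0,0,0]]]'; python3 -m creep '[[[-1,-0.4,0,0,0,0,0],[-1,-0.4,0,0,0,0,0],[-1,-0.4,0,0,0,0,0],[-1,-0.4,0,0,0,0,0],[-1,-0.3,0,0,0,0,0]]]'; python3 -m creep '[[[-1,-0.15,0,0,0,0,0],[-1,0,0,0,0,0,0]]]'
python3 -c "
from goal import *
M=M_side(100);report(np.array([.448,.038,.134])+.008*M[:,2],M)"
```

```text
time_s: 7.22
tcp_pos: [0.4464, 0.0472, 0.1959]
orientation: [-1.081, -1.287, -1.075]
wrist_force: [0.1, -0.1, -1.2]
finger_gap: 0.298
grip_force: 59.0
time_s: 7.63
tcp_pos: [0.4466, 0.0471, 0.1401]
orientation: [-1.08, -1.289, -1.076]
wrist_force: [-2.4, -0.2, 0.6]
finger_gap: 0.293
grip_force: 58.8
time_s: 7.8
tcp_pos: [0.4466, 0.0471, 0.1361]
orientation: [-1.08, -1.288, -1.076]
wrist_force: [-2.8, -1.6, -2.9]
finger_gap: 0.301
grip_force: 58.8
rot units(4deg) [-0.03  0.03 -0.02] shift units now-axes [-0.07 -0.01 -0.04] world mm [-0.  -1.3 -2.1] tcp [0.4466 0.0471 0.1361] q [ 0.84  1.54 -0.92  1.61 -0.39  1.12  0.73] F [-2.8 -1.6 -2.9]
```

```bash
python3 -m creep '[[[-1,-0.06,0,0,0,0,0],[-1,0,0,0,0,0,0],[0,0,0,0,0,0,0],[0.6,0,0,0,0,0,0],[1,0,0,0,0,0,0]]]'; python3 -m creep '[[[1,0,0,0,0,0,0],[1,0,0,0,0,0,0],[1,0,0,0,0,0,0],[1,0,0,-0.3,0,0,0],[1,0,0,-0.8,0,0,0]]]' ;python3 -m creep '[[[1,0,0,-1,0,0,0],[1,0,0,-1,0,0,0],[1,0,0,-1,0,0,0],[1,0,0,-0.5,0,0,0],[1,0,0,0,0,0,0]]]'
python3 - <<'E'
from goal import *
c=r.camera("scene");np.savez("scene3.npz",**c);P=cloud(c);H=hsv(c);h,s,v=[H[...,i] for i in range(3)]
near=(abs(P[...,0]-.45)<.06)&(abs(P[...,1]-.04)<.06)
m=near&((h<5)|(h>174)|((h>20)&(h<32)))&(s>130)&(P[...,2]>.07);Q=P[m]
print(len(Q),np.percentile(Q[:,2],[2,98]).round(4))
top=Q[Q[:,2]>np.percentile(Q[:,2],98)-.006];print("butt",top.mean(0).round(4),rect(top))
for a in(.09,.12,.15):
    q=Q[(Q[:,2]>a)&(Q[:,2]<a+.02)];print(q.mean(0).round(4))
y=near&(h>20)&(h<34)&(s>130)&(P[...,2]>.15);print("stripe",P[y].mean(0).round(4),rect(P[y]))
s_=r.observe();print(s_["tcp_pos"].__repr__() if 0 else np.round(s_["tcp_pos"],3),np.round(s_["joint_positions"],2))
E
```

```text
time_s: 8.22
tcp_pos: [0.447, 0.047, 0.1357]
orientation: [-1.08, -1.29, -1.077]
wrist_force: [-0.4, 0.3, 0.2]
finger_gap: 0.708
grip_force: 0.0
time_s: 8.63
tcp_pos: [0.4518, 0.0159, 0.1359]
orientation: [-1.076, -1.289, -1.075]
wrist_force: [0.5, 0.3, -0.2]
finger_gap: 1.002
grip_force: 0.0
time_s: 9.05
tcp_pos: [0.4717, -0.0914, 0.1354]
orientation: [-1.083, -1.289, -1.079]
wrist_force: [0.4, 0.7, 0.1]
finger_gap: 1.001
grip_force: 0.0
481 [0.0908 0.1768]
butt [0.4509 0.0408 0.1748] (array([448.8,  38.4]), array([28.1, 27.3]), 7.6)
[0.4567 0.0452 0.0995]
[0.4572 0.0449 0.1305]
[0.4558 0.0457 0.1601]
stripe [0.4477 0.0377 0.1763] (array([447.4,  36.6]), array([24.7,  6.2]), 19.0)
[ 0.471 -0.09   0.136] [ 0.92  1.54 -0.86  1.23 -0.32  1.55  0.65]
```

```bash
cat >> goal.py <<'E'
def M_down(deg):
    a=np.radians(deg);y=np.array([np.cos(a),np.sin(a),0]);z=np.array([0,0,-1.]);return np.c_[np.cross(y,z),y,z]
E
python3 -m creep '[[[1,0.6,0,0,0,0,0],[1,1,0,0,0,0,0],[1,1,0,0,0,0,0],[1,1,0,0,0,0,0],[1,0.8,0,0,0,0,0]]]'
python3 -c "
from goal import *
report(np.array([.448,.038,.23]),M_down(10),25)"
```

```text
time_s: 9.52
tcp_pos: [0.4707, -0.0876, 0.2698]
orientation: [-1.078, -1.29, -1.076]
wrist_force: [0.7, 0.0, -0.0]
finger_gap: 1.002
grip_force: 0.0
rot units(4deg) [ -0.04 -22.47   0.04] shift units now-axes [-1.32 -0.    4.26] world mm [-22.7 125.6 -39.8] tcp [ 0.4707 -0.0876  0.2698] q [ 0.95  1.33 -0.93  1.34 -0.44  1.56  0.54] F [ 0.7  0.  -0. ]
0 [-0.05 -0.    0.17] [-0.  -0.9  0. ]
1 [-0.04 -0.    0.17] [-0.  -0.9  0. ]
2 [-0.03 -0.    0.18] [-0.  -0.9  0. ]
3 [-0.02 -0.    0.18] [-0.  -0.9  0. ]
4 [-0.01 -0.    0.18] [-0.  -0.9  0. ]
5 [ 0.   -0.    0.18] [-0.  -0.9  0. ]
6 [ 0.01 -0.    0.18] [-0.  -0.9  0. ]
7 [ 0.02 -0.    0.18] [-0.  -0.9  0. ]
8 [ 0.04 -0.    0.17] [-0.  -0.9  0. ]
9 [ 0.05 -0.    0.17] [-0.  -0.9  0. ]
10 [ 0.06 -0.    0.17] [-0.  -0.9  0. ]
11 [ 0.07 -0.    0.16] [-0.  -0.9  0. ]
12 [ 0.08 -0.    0.16] [-0.  -0.9  0. ]
13 [ 0.09 -0.    0.16] [-0.  -0.9  0. ]
14 [ 0.1  -0.    0.15] [-0.  -0.9  0. ]
15 [ 0.11 -0.    0.14] [-0.  -0.9  0. ]
16 [ 0.12 -0.    0.14] [-0.  -0.9  0. ]
17 [ 0.12 -0.    0.13] [-0.  -0.9  0. ]
18 [ 0.13 -0.    0.12] [-0.  -0.9  0. ]
19 [ 0.14 -0.    0.11] [-0.  -0.9  0. ]
20 [ 0.15 -0.    0.1 ] [-0.  -0.9  0. ]
21 [ 0.15 -0.    0.09] [-0.  -0.9  0. ]
22 [ 0.16 -0.    0.08] [-0.  -0.9  0. ]
23 [ 0.16 -0.    0.07] [-0.  -0.9  0. ]
24 [ 0.17 -0.    0.06] [-0.  -0.9  0. ]
```

```bash
python3 -m creep '[[[1,0,0,0.2,0,-1,0],[1,0,0,0.2,0,-1,0],[1,0,0,0.2,0,-1,0],[1,0,0,0.2,0,-1,0],[1,0,0,0.2,0,-1,0]]]' >/dev/null; python3 -m creep '[[[1,0.06,0,0.2,0,-1,0],[1,0.06,0,0.2,0,-1,0],[1,0.06,0,0.2,0,-1,0],[1,0.06,0,0.2,0,-1,0],[1,0.06,0,0.2,0,-1,0]]]' ; python3 -m creep '[[[1,0.1,0,0.1,0,-1,0],[1,0.1,0,0.1,0,-1,0],[1,0.1,0,0.1,0,-1,0],[1,0.1,0,0.1,0,-1,0],[1,0.1,0,0.1,0,-1,0]]]';python3 -m creep '[[[1,0.15,0,0,0,-1,0],[1,0.15,0,0,0,-1,0],[1,0.15,0,0,0,-1,0],[1,0.15,0,0,0,-1,0],[1,0.15,0,0,0,-1,0]]]';python3 -m creep '[[[1,0.1,0,0,0,-1,0],[1,0.1,0,0,0,-1,0],[1,0,0,0,0,-0.47,0],[1,0,0,0,0,0,0]]]'
python3 -c "
from goal import *
report(np.array([.448,.038,.155]),M_down(10))"
```

```text
time_s: 10.35
tcp_pos: [0.4599, -0.0285, 0.2573]
orientation: [-1.528, -1.827, -0.708]
wrist_force: [0.4, 0.4, -0.5]
finger_gap: 0.996
grip_force: 0.0
time_s: 10.77
tcp_pos: [0.4561, -0.0078, 0.2562]
orientation: [-1.736, -2.077, -0.46]
wrist_force: [-0.0, 0.3, -0.6]
finger_gap: 0.997
grip_force: 0.0
time_s: 11.18
tcp_pos: [0.4524, 0.0126, 0.2647]
orientation: [-1.929, -2.307, -0.164]
wrist_force: [-0.2, 0.4, 0.0]
finger_gap: 0.998
grip_force: 0.0
time_s: 11.52
tcp_pos: [0.4512, 0.0198, 0.2654]
orientation: [2.01, 2.414, -0.002]
wrist_force: [-0.4, -0.3, -1.7]
finger_gap: 0.999
grip_force: 0.0
rot units(4deg) [-0.01  0.02  0.11] shift units now-axes [0.62 0.01 3.68] world mm [  -3.2   18.2 -110.4] tcp [0.4512 0.0198 0.2654] q [ 0.1   0.51 -0.36  1.87  0.24  0.81 -0.2 ] F [-0.4 -0.3 -1.7]
```

```bash
python3 -m creep '[[[1,0.3,0,0,0,0,0.1],[1,0.32,0,0.3,0,0,0],[1,0,0,0.8,0,0,0],[1,0,0,0.8,0,0,0],[1,0,0,0.8,0,0,0]]]' >/dev/null; python3 -m creep '[[[1,0,0,0.8,0,0,0],[1,0,0,0.18,0,0,0],[1,0,0,0,0,0,0]]]'
python3 -c "
from goal import *
report(np.array([.448,.038,.155]),M_down(10))"
python3 -m creep '[[[-0.2,0,0,0,0,0,0],[-1,0,0,0,0,0,0],[-1,0,0,0,0,0,0],[-1,0,0,0,0,0,0],[-1,0,0,0,0,0,0]]]' 80;python3 -m creep '[[[-1,0,0,0,0,0,0],[-1,0,0,0,0,0,0],[-1,0,0,0,0,0,0]]]'
```

```text
time_s: 12.18
tcp_pos: [0.448, 0.036, 0.154]
orientation: [-2.024, -2.399, 0.003]
wrist_force: [-0.7, 0.0, 0.1]
finger_gap: 1.001
grip_force: 0.0
rot units(4deg) [-0.05 -0.02 -0.08] shift units now-axes [ 0.07  0.01 -0.03] world mm [-0.  2.  1.] tcp [0.448 0.036 0.154] q [-0.01  0.69 -0.25  2.03  0.35  0.47 -0.35] F [-0.7  0.   0.1]
time_s: 12.6
tcp_pos: [0.449, 0.036, 0.1555]
orientation: [2.025, 2.402, 0.0]
wrist_force: [-1.2, -0.5, 16.8]
finger_gap: 0.301
grip_force: 16.5
time_s: 12.85
tcp_pos: [0.449, 0.036, 0.1557]
orientation: [2.024, 2.402, 0.0]
wrist_force: [-2.1, -1.1, 15.1]
finger_gap: 0.292
grip_force: 77.9
```

```bash
python3 -m creep '[[[-1,0,0,-0.4,0,0,0],[-1,0,0,-0.8,0,0,0],[-1,0,0,-0.9,0,0,0],[-1,0,0,-0.9,0,0,0],[-1,0,0,-0.9,0,0,0]]]'; python3 -m creep '[[[-1,0,0,-0.1,0,0,1],[-1,0,0,0,0,0,1],[-1,0,0,0,0,0,1],[-1,0,0,0,0,0,1],[-1,0,0,0,0,0,1]]]' >/dev/null; python3 -m creep '[[[-1,0,0,0,0,0,1],[-1,0,0,0,0,0,1],[-1,0,0,0,0,0,1],[-1,0,0,0,0,0,1],[-1,0,0,0,0,0,1]]]' >/dev/null;python3 -m creep '[[[-1,0,0,0,0,0,1],[-1,0,0,0,0,0,1],[-1,0,0,0,0,0,1],[-1,0,0,0,0,0,1],[-1,0,0,0,0,0,1]]]' >/dev/null; python3 -m creep '[[[-1,0,0,0,0,0,1],[-1,0,0,0,0,0,1],[-1,0,0,0,0,0,1],[-1,0,0,0,0,0,1],[-1,0,0,0,0,0,1]]]' 
python3 -c "
from goal import *
report(np.array([.6055,.0691,.26]),M_down(-75))
for n in('top','scene'):
    c=r.camera(n);np.savez(n+'4.npz',**c)
    P=cloud(c);H=hsv(c);h,s,v=[H[...,i] for i in range(3)]
    near=(abs(P[...,0]-.45)<.06)&(abs(P[...,1]-.04)<.06)
    sh=near&(P[...,2]>.135)&(P[...,2]<.195)&(s<90);print(n,sh.sum(),[P[sh&(P[...,2]>a)&(P[...,2]<a+.02)].mean(0).round(4).tolist() for a in(.135,.155,.175)] if sh.sum() else 0)
    m=near&((h<5)|(h>174))&(s>130)&(P[...,2]>.18);print(P[m].mean(0),m.sum())
"
```

```text
time_s: 13.27
tcp_pos: [0.4485, 0.0361, 0.2735]
orientation: [-2.024, -2.402, 0.0]
wrist_force: [0.5, -0.8, 0.3]
finger_gap: 0.289
grip_force: 78.7
time_s: 14.93
tcp_pos: [0.4487, 0.0361, 0.2751]
orientation: [-3.096, -0.533, 0.001]
wrist_force: [0.2, -0.3, -0.9]
finger_gap: 0.289
grip_force: 78.8
rot units(4deg) [-0.    0.01  1.14] shift units now-axes [5.29 0.71 0.5 ] world mm [156.8  33.  -15.1] tcp [0.4487 0.0361 0.2751] q [-0.19  0.48  0.06  1.86 -0.04  0.8  -1.33] F [ 0.2 -0.3 -0.9]
top 0 0
[nan nan nan] 0
scene 91 [[0.4518, 0.0387, 0.1428], [0.4527, 0.0399, 0.1662], [0.4524, 0.0385, 0.1846]]
[0.46048284 0.04337553 0.25405307] 454<string>:9: RuntimeWarning: Mean of empty slice.
  ret = um.true_divide(
```

```bash
python3 -m creep '[[[-1,0,0,0,0,0,1],[-1,0.3,0.05,0,0,0,0.14],[-1,1,0.06,0,0,0,0],[-1,1,0.06,0,0,0,0],[-1,1,0.06,0,0,0,0]]]' >/dev/null; python3 -m creep '[[[-1,1,0.06,0.3,0,0,0],[-1,0.7,0,0,0,0,0],[-1,0.33,0,0,0,0,0],[-1,0,0,0,0,0,0],[-1,0,0,0,0,0,0]]]'
python3 - <<'E'
from goal import *
report(np.array([.6055,.0691,.26]),M_down(-75))
for n in('top','scene'):
    c=r.camera(n);np.savez(n+'5.npz',**c);cv2.imwrite(f'pics/{n}5.png',c['image'])
    P=cloud(c);H=hsv(c);h,s,v=[H[...,i] for i in range(3)]
    near=(abs(P[...,0]-.606)<.04)&(abs(P[...,1]-.069)<.04)
    sh=near&(P[...,2]>.11)&(P[...,2]<.185);print(n,sh.sum(),[P[sh&(P[...,2]>a)&(P[...,2]<a+.02)].mean(0).round(4).tolist() for a in(.12,.14,.16)] if sh.sum() else 0)
    b=near&(h>12)&(h<32)&(s>90)&(P[...,2]>.06)&(P[...,2]<.08);print("brass",P[b].mean(0).round(4),rect(P[b]))
a=cv2.imread('pics/scene5.png')[170:340,220:380];b=cv2.imread('pics/top5.png')[170:260,250:390]
cv2.imwrite('pics/c5.png',np.hstack([cv2.resize(a,(400,425),interpolation=2),cv2.resize(b,(400,425))]))
E
```

```text
time_s: 15.87
tcp_pos: [0.6052, 0.0695, 0.2655]
orientation: [-3.114, -0.418, 0.002]
wrist_force: [-0.6, 0.3, -1.1]
finger_gap: 0.292
grip_force: 78.8
rot units(4deg) [-0.    0.02  0.07] shift units now-axes [0.01 0.02 0.18] world mm [ 0.3 -0.4 -5.5] tcp [0.6052 0.0695 0.2655] q [-0.21  0.74  0.09  1.31 -0.07  1.09 -1.41] F [-0.6  0.3 -1.1]
top 0 0
brass [nan nan nan] (array([0., 0.]), array([0., 0.]), 0.0)
scene 118 [[0.6076, 0.0712, 0.1295], [0.6079, 0.0728, 0.1504], [0.608, 0.072, 0.1698]]
brass [0.6056 0.0699 0.0676] (array([606.5,  67.6]), array([19.6, 39.7]), 21.5)<stdin>:8: RuntimeWarning: Mean of empty slice.
  ret = um.true_divide(
```

View pics/c5.png

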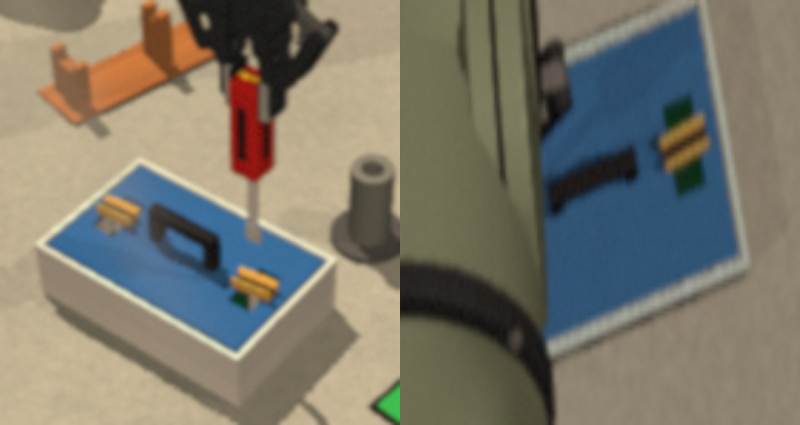

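The driver hangs vertically over the left fastener with its blade along the slot (scene crop tip at (253,235), fastener at (255,285)). Lowering it.

```bash
python3 -m creep '[[[-1,0,0,0.4,0,0,0.07],[-1,0,0,0.5,0,0,0],[-1,0,0,0.4,0,0,0],[-1,0,0,0.15,0,0,0],[-1,0,0,0,0,0,0]]]'; python3 -m creep '[[[-1,0,0,0.1,0,0,0],[-1,0,0,0.1,0,0,0],[-1,0,0,0.1,0,0,0],[-1,0,0,0,0,0,0]]]'
```

```text
time_s: 16.38
tcp_pos: [0.6048, 0.0694, 0.222]
orientation: [3.115, 0.408, -0.003]
wrist_force: [1.0, 0.3, -0.7]
finger_gap: 0.294
grip_force: 78.8
time_s: 16.72
tcp_pos: [0.6052, 0.0694, 0.2134]
orientation: [3.115, 0.407, -0.001]
wrist_force: [-2.6, -1.0, 1.1]
finger_gap: 0.287
grip_force: 79.3
```

```bash
python3 -m creep '[[[-1,0,0,0.06,0,0,0],[-1,0,0,0,0,0,-0.5],[-1,0,0,0,0,0,-1],[-1,0,0,0,0,0,-1],[-1,0,0,0,0,0,-1]]]'; python3 -m creep '[[[-1,0,0,0,0,0,-1],[-1,0,0,0,0,0,-1],[-1,0,0,0,0,0,-1],[-1,0,0,0,0,0,-1],[-1,0,0,0,0,0,-1]]]'
python3 -c "
from goal import *
s=r.observe();print(s['moment'])
report(np.array([.6055,.0691,.211]),M_down(27))
c=r.camera('scene');P=cloud(c);H=hsv(c);h,s,v=[H[...,i] for i in range(3)]
near=(abs(P[...,0]-.606)<.04)&(abs(P[...,1]-.069)<.04)
b=near&(h>12)&(h<32)&(s>90)&(P[...,2]>.06)&(P[...,2]<.08);print('brass',P[b].mean(0).round(4),rect(P[b]))"
```

```text
time_s: 17.13
tcp_pos: [0.605, 0.0692, 0.2114]
orientation: [3.04, 0.789, -0.003]
wrist_force: [-1.8, -2.5, -1.4]
finger_gap: 0.289
grip_force: 78.7
time_s: 17.55
tcp_pos: [0.6049, 0.0687, 0.2113]
orientation: [2.857, 1.304, -0.004]
wrist_force: [-1.4, -3.9, -1.6]
finger_gap: 0.294
grip_force: 78.8
[-1.37169177  0.94764452 -0.01886424]
rot units(4deg) [ -0.02   0.03 -16.98] shift units now-axes [0.02 0.01 0.01] world mm [ 0.6  0.4 -0.3] tcp [0.6049 0.0687 0.2113] q [-0.12  0.8  -0.09  1.39  0.08  0.96 -0.95] F [-1.4 -3.9 -1.6]
brass [0.6061 0.0716 0.0676] (array([606. ,  69.8]), array([21. , 35.4]), 33.6)
```

```bash
python3 -m creep '[[[-1,0,0,0,0,0,-1],[-1,0,0,0,0,0,-1],[-1,0,0,0,0,0,-1],[-1,0,0,0,0,0,-1],[-1,0,0,0,0,0,-1]]]' >/dev/null; python3 -m creep '[[[-1,0,0,0,0,0,-1],[-1,0,0,0,0,0,-1],[-1,0,0,0,0,0,-1],[-1,0,0,0,0,0,-1],[-1,0,0,0,0,0,-1]]]';python3 -m creep '[[[-1,0,0,0,0,0,-1],[-1,0,0,0,0,0,-1],[-1,0,0,0,0,0,-1],[-1,0,0,0,0,0,-1],[-1,0,0,0,0,0,-1]]]'; python3 -m creep '[[[-1,0,0,0,0,0,-0.7],[-1,0,0,0,0,0,-0.7],[-1,0,0,0,0,0,0]]]'
cat > brass.py <<'E'
from goal import *
s=r.observe();print("moment",np.round(s['moment'],2))
for n in("scene","top"):
    c=r.camera(n);P=cloud(c);H=hsv(c);h,s,v=[H[...,i] for i in range(3)]
    for x,y in((.6055,.069),(.6444,-.0757)):
        near=np.hypot(P[...,0]-x,P[...,1]-y)<.03
        b=near&(h>12)&(h<32)&(s>90)&(P[...,2]>.064)&(P[...,2]<.08);Q=P[b]
        if len(Q)<20: print(n,"hidden");continue
        C=np.cov((Q[:,:2]-Q[:,:2].mean(0)).T);w,V=np.linalg.eigh(C);print(n,"brass",Q.mean(0).round(4),"axis deg",np.degrees(np.arctan2(V[1,1],V[0,1])).round(0)%180,rect(Q))
E
python3 brass.py;python3 -c "
from goal import *
report(np.array([.6055,.0691,.211]),M_down(27))"
```

```text
time_s: 18.43
tcp_pos: [0.6054, 0.0686, 0.2114]
orientation: [2.241, 2.201, -0.003]
wrist_force: [-0.4, -4.3, -1.9]
finger_gap: 0.29
grip_force: 78.7
time_s: 18.85
tcp_pos: [0.6055, 0.0687, 0.2114]
orientation: [1.825, 2.556, -0.002]
wrist_force: [-0.1, -3.1, -2.7]
finger_gap: 0.289
grip_force: 78.6
time_s: 19.1
tcp_pos: [0.6056, 0.0688, 0.2114]
orientation: [1.699, 2.642, -0.002]
wrist_force: [0.0, -3.8, -2.1]
finger_gap: 0.289
grip_force: 78.7
moment [-1.45 -0.34 -0.01]
scene brass [0.6079 0.071  0.0684] axis deg 179.0 (array([605.8,  70.1]), array([36.7, 18.4]), 0.4)
scene brass [ 0.6439 -0.074   0.0684] axis deg 107.0 (array([644.2, -73.7]), array([18.7, 36. ]), 16.7)
top hidden
top brass [ 0.6442 -0.0756  0.0687] axis deg 106.0 (array([644.3, -75.4]), array([16.2, 34.2]), 20.5)
rot units(4deg) [-0.01  0.01 -0.67] shift units now-axes [0.01 0.   0.01] world mm [-0.   0.2 -0.4] tcp [0.6055 0.0689 0.2114] q [ 0.03  0.82 -0.41  1.38  0.35  1.01 -0.04] F [ 0.5 -5.5 -3. ]
```

```bash
python3 -m creep '[[[-1,0,0,0,0,0,-1],[-1,0,0,0,0,0,-1],[-1,0,0,0,0,0,-0.5],[-1,0,0,0,0,0,0]]]'; python3 brass.py
```

```text
time_s: 19.53
tcp_pos: [0.6056, 0.0691, 0.2115]
orientation: [1.463, 2.78, -0.001]
wrist_force: [2.7, -4.8, -1.8]
finger_gap: 0.292
grip_force: 78.7
moment [-1.73 -0.66 -0.05]
scene brass [0.6085 0.0717 0.0684] axis deg 4.0 (array([606.3,  70.4]), array([34.9, 17.4]), 15.6)
scene brass [ 0.6438 -0.0741  0.069 ] axis deg 109.0 (array([644.2, -74.9]), array([17.8, 35.3]), 17.9)
top hidden
top brass [ 0.6442 -0.0752  0.0683] axis deg 107.0 (array([644.4, -75.7]), array([16.1, 34.8]), 20.0)
```

```bash
python3 -m creep '[[[-1,0,0,0,0,0,-1],[-1,0,0,0,0,0,-0.5],[-1,0,0,0,0,0,0]]]'; python3 brass.py
```

```text
time_s: 19.88
tcp_pos: [0.6057, 0.0691, 0.2115]
orientation: [1.316, 2.852, -0.001]
wrist_force: [1.9, -5.2, -4.1]
finger_gap: 0.29
grip_force: 78.8
moment [-1.62 -0.88 -0.19]
scene brass [0.6083 0.0719 0.0685] axis deg 7.0 (array([605.7,  70.5]), array([37.5, 17.4]), 15.0)
scene brass [ 0.6439 -0.0744  0.0684] axis deg 106.0 (array([643.6, -74.6]), array([18.2, 36.1]), 18.4)
top hidden
top brass [ 0.644  -0.0752  0.0683] axis deg 108.0 (array([644.3, -75.6]), array([16.1, 34.7]), 19.6)
```

```bash
python3 -m creep '[[[-1,0,0,0,0,0,1],[-1,0,0,0,0,0,1],[-1,0,0,0,0,0,1],[-1,0,0,-0.2,0,0,0],[-1,0,0,-0.5,0,0,0]]]'; python3 -m creep '[[[-1,0,0,-0.6,0,0,0],[-1,0,0,-0.6,0,0,0],[-1,0,0,0,0,0,0],[-1,0,0,0,0,0,0]]]'; python3 brass.py
cat > yaw.py <<'E'
from goal import *
from scipy.optimize import minimize_scalar
s0=r.observe();A=R.from_rotvec(s0["orientation"]).as_matrix();print("tool y deg",np.degrees(np.arctan2(A[1,1],A[0,1])).round(1))
t=np.array(s0["tcp_pos"]);Qs=[]
for i in range(3):
    c=r.camera("scene");P=cloud(c);H=hsv(c);h,s,v=[H[...,j] for j in range(3)]
    m=(np.hypot(P[...,0]-t[0],P[...,1]-t[1])<.03)&((h<6)|(h>172))&(s>120)&(P[...,2]<t[2]-.02);m=cv2.erode(m.astype(np.uint8),np.ones((3,3)))>0;Qs.append(P[m][:,:2]-t[:2])
q=np.vstack(Qs)
def cost(d,c=None):
    # residual to a 26 mm square centred near tcp
    a=np.radians(d);k=np.array([[np.cos(a),np.sin(a)],[-np.sin(a),np.cos(a)]])
    best=9
    for ox in np.arange(-4,4.1,1):
        for oy in np.arange(-4,4.1,1):
            u=(q*1e3-[ox,oy])@k.T;e=np.abs(np.abs(u).max(1)-13).mean()
            if e<best: best=e;o=(ox,oy)
    return best,o
res=[(cost(d),d) for d in range(0,90,3)];res.sort(key=lambda x:x[0][0]);print(len(q),[(round(a[0],2),a[1],d) for a,d in res[:5]])
E
python3 yaw.py;python3 -c "
from goal import *
report(np.array([.6444,-.0757,.2655]),M_down(-62))"
```

```text
time_s: 20.4
tcp_pos: [0.6048, 0.0702, 0.2319]
orientation: [-1.604, -2.698, 0.002]
wrist_force: [0.2, 0.3, -0.0]
finger_gap: 0.294
grip_force: 79.1
time_s: 20.73
tcp_pos: [0.6056, 0.0703, 0.2695]
orientation: [1.605, 2.701, 0.002]
wrist_force: [0.6, 0.3, -1.5]
finger_gap: 0.286
grip_force: 79.2
moment [-0. -0. -0.]
scene brass [0.6065 0.0702 0.0683] axis deg 14.0 (array([605.5,  69.8]), array([37., 18.]), 15.5)
scene brass [ 0.6439 -0.0739  0.0685] axis deg 105.0 (array([644.5, -74.9]), array([18.9, 37.1]), 20.7)
top hidden
top brass [ 0.6444 -0.076   0.0683] axis deg 108.0 (array([644.2, -75.7]), array([16.6, 34.4]), 19.6)
tool y deg 28.5
547 [(np.float64(1.13), (np.float64(-1.0), np.float64(1.0)), 30), (np.float64(1.14), (np.float64(-1.0), np.float64(1.0)), 27), (np.float64(1.18), (np.float64(-1.0), np.float64(1.0)), 33), (np.float64(1.19), (np.float64(-1.0), np.float64(1.0)), 24), (np.float64(1.22), (np.float64(0.0), np.float64(1.0)), 36)]
rot units(4deg) [-2.000e-02  1.000e-02  2.263e+01] shift units now-axes [-4.88 -1.17  0.08] world mm [  39.2 -145.4   -2.4] tcp [0.6052 0.0697 0.2679] q [ 0.04  0.76 -0.45  1.3   0.34  1.16  0.06] F [-0.1  0.7 -1.6]
```

```bash
for i in 1; do python3 -m creep '[[[-1,0,0,0,0,0,1],[-1,0,0,0,0,0,1],[-1,0,0,0,0,0,1],[-1,0,0,0,0,0,1],[-1,0,0,0,0,0,1]]]' >/dev/null; python3 -m creep '[[[-1,0,0,0,0,0,1],[-1,0,0,0,0,0,1],[-1,0,0,0,0,0,1],[-1,0,0,0,0,0,1],[-1,0,0,0,0,0,1]]]' >/dev/null; python3 -m creep '[[[-1,0,0,0,0,0,1],[-1,0,0,0,0,0,1],[-1,0,0,0,0,0,1],[-1,0,0,0,0,0,1],[-1,0,0,0,0,0,1]]]' >/dev/null; python3 -m creep '[[[-1,0,0,0,0,0,1],[-1,0,0,0,0,0,1],[-1,0,0,0,0,0,1],[-1,0,0,0,0,0,1],[-1,0,0,0,0,0,1]]]' >/dev/null; python3 -m creep '[[[-1,0,0,0,0,0,1],[-1,0,0,0,0,0,1],[-1,0,0,0,0,0,1],[-1,0,0,0,0,0,1],[-1,0,0,0,0,0,1]]]' >/dev/null; done; python3 -m creep '[[[-1,0,0.3,0,0,0,0.4],[-1,0,0.8,0,0,0,0],[-1,-0.1,1,0,0,0,0],[-1,-0.07,1,0,0,0,0],[-1,0,1,0,0,0,0]]]' >/dev/null; python3 -m creep '[[[-1,0,0.7,0,0,0,0],[-1,0,0.23,0,0,0,0],[-1,0,0,0,0,0,0],[-1,0,0,0,0,0,0]]]'; python3 - <<'E'
from goal import *
report(np.array([.6444,-.0757,.212]),M_down(-73))
c=r.camera('scene');P=cloud(c)
near=(abs(P[...,0]-.644)<.04)&(abs(P[...,1]+.075)<.04)
sh=near&(P[...,2]>.115)&(P[...,2]<.185);print(sh.sum(),[P[sh&(P[...,2]>a)&(P[...,2]<a+.02)].mean(0).round(4).tolist() for a in(.12,.14,.16)])
E
python3 yaw.py
```

```text
time_s: 23.82
tcp_pos: [0.6445, -0.0758, 0.2682]
orientation: [-3.107, -0.463, 0.002]
wrist_force: [0.8, -0.2, -1.4]
finger_gap: 0.289
grip_force: 79.2
rot units(4deg) [-0.01  0.01 -0.02] shift units now-axes [-0.   -0.    1.87] world mm [ -0.1   0.1 -56.2] tcp [ 0.6445 -0.0758  0.2682] q [ 0.06  0.81  0.03  1.13 -0.02  1.2  -1.19] F [ 0.8 -0.2 -1.4]
97 [[0.6466, -0.0731, 0.1307], [0.6477, -0.0721, 0.1507], [0.6474, -0.073, 0.1698]]
tool y deg -73.0
421 [(np.float64(0.93), (np.float64(1.0), np.float64(1.0)), 15), (np.float64(0.94), (np.float64(1.0), np.float64(1.0)), 12), (np.float64(0.99), (np.float64(2.0), np.float64(1.0)), 18), (np.float64(1.01), (np.float64(1.0), np.float64(1.0)), 9), (np.float64(1.03), (np.float64(2.0), np.float64(1.0)), 21)]
```

Shaft axis ≈ (0.645,-0.0755) and yaw aligned, so insert and turn.

```bash
python3 -m creep '[[[-1,0,0,0.4,0,0,0],[-1,0,0,0.5,0,0,0],[-1,0,0,0.5,0,0,0],[-1,0,0,0.1,0,0,0],[-1,0,0,0.1,0,0,0]]]'; python3 -m creep '[[[-1,0,0,0.1,0,0,0],[-1,0,0,0.1,0,0,0],[-1,0,0,0.08,0,0,0],[-1,0,0,0,0,0,0]]]'; python3 -m creep '[[[-1,0,0,0.04,0,0,-0.5],[-1,0,0,0,0,0,-1],[-1,0,0,0,0,0,-1],[-1,0,0,0,0,0,-1],[-1,0,0,0,0,0,-1]]]'; python3 brass.py
```

```text
time_s: 24.43
tcp_pos: [0.6445, -0.0756, 0.2204]
orientation: [-3.107, -0.463, 0.002]
wrist_force: [0.2, -0.6, -0.3]
finger_gap: 0.29
grip_force: 79.2
time_s: 24.77
tcp_pos: [0.6443, -0.0765, 0.2123]
orientation: [3.107, 0.461, -0.002]
wrist_force: [-3.1, -1.9, -1.1]
finger_gap: 0.292
grip_force: 79.3
time_s: 25.18
tcp_pos: [0.6441, -0.0769, 0.211]
orientation: [2.995, 0.946, -0.003]
wrist_force: [-3.6, -3.7, -1.3]
finger_gap: 0.296
grip_force: 79.3
moment [-1.13  1.27 -0.1 ]
scene brass [0.6075 0.0704 0.0682] axis deg 15.0 (array([605.3,  70. ]), array([36.6, 16.9]), 14.3)
scene brass [ 0.6448 -0.0714  0.069 ] axis deg 114.0 (array([644.7, -73.6]), array([18.9, 36.6]), 19.8)
top brass [0.6065 0.0689 0.0687] axis deg 14.0 (array([605.9,  68.6]), array([35.5, 16.2]), 14.7)
top hidden
```

```bash
python3 -m creep '[[[-1,0,0,0,0,0,-1],[-1,0,0,0,0,0,-1],[-1,0,0,0,0,0,-1],[-1,0,0,0,0,0,-1],[-1,0,0,0,0,0,-1]]]' >/dev/null; python3 -m creep '[[[-1,0,0,0,0,0,-1],[-1,0,0,0,0,0,-1],[-1,0,0,0,0,0,-1],[-1,0,0,0,0,0,-1],[-1,0,0,0,0,0,-1]]]'; python3 -m creep '[[[-1,0,0,0,0,0,-1],[-1,0,0,0,0,0,-1],[-1,0,0,0,0,0,-1],[-1,0,0,0,0,0,-1],[-1,0,0,0,0,0,-1]]]' >/dev/null; python3 -m creep '[[[-1,0,0,0,0,0,-1],[-1,0,0,0,0,0,-1],[-1,0,0,0,0,0,-1],[-1,0,0,0,0,0,-1],[-1,0,0,0,0,0,-1]]]';python3 -m creep '[[[-1,0,0,0,0,0,-1],[-1,0,0,0,0,0,-1],[-1,0,0,0,0,0,-1],[-1,0,0,0,0,0,-0.5],[-1,0,0,0,0,0,0]]]'; python3 brass.py
```

```text
time_s: 26.12
tcp_pos: [0.6446, -0.0769, 0.2111]
orientation: [2.493, 1.91, -0.002]
wrist_force: [-1.4, -4.4, -1.7]
finger_gap: 0.293
grip_force: 79.2
time_s: 26.95
tcp_pos: [0.645, -0.0766, 0.2111]
orientation: [1.69, 2.647, -0.0]
wrist_force: [1.3, -2.1, -2.2]
finger_gap: 0.288
grip_force: 79.1
time_s: 27.37
tcp_pos: [0.6451, -0.0765, 0.2111]
orientation: [1.356, 2.833, -0.0]
wrist_force: [1.3, -2.4, -2.7]
finger_gap: 0.296
grip_force: 79.1
moment [-0.77 -0.7  -0.16]
scene brass [0.6075 0.0705 0.0688] axis deg 18.0 (array([605.1,  69.8]), array([35.7, 17.4]), 17.1)
scene brass [ 0.6475 -0.0726  0.0687] axis deg 11.0 (array([644.6, -73.5]), array([37.6, 17.9]), 13.6)
top brass [0.6051 0.0684 0.0688] axis deg 16.0 (array([605.5,  68.4]), array([35.9, 16. ]), 15.4)
top hidden
```

```bash
python3 -m creep '[[[-1,0,0,0,0,0,-0.6],[-1,0,0,0,0,0,0],[-1,0,0,0,0,0,1],[-1,0,0,0,0,0,1],[-1,0,0,0,0,0,1]]]';  python3 -m creep '[[[-1,0,0,-0.2,0,0,0],[-1,0,0,-0.5,0,0,0],[-1,0,0,-0.7,0,0,0],[-1,0,0,-0.7,0,0,0],[-1,0,0,0,0,0,0]]]'; python3 brass.py;python3 yaw.py; python3 -c "
from goal import *
report(np.array([.4485,.0375,.275]),M_down(10))"
```

```text
time_s: 27.88
tcp_pos: [0.6447, -0.0764, 0.2111]
orientation: [1.596, 2.706, -0.001]
wrist_force: [1.4, -2.6, -2.3]
finger_gap: 0.291
grip_force: 79.3
time_s: 28.3
tcp_pos: [0.6455, -0.0754, 0.2782]
orientation: [1.584, 2.709, 0.005]
wrist_force: [-0.8, 0.3, 0.2]
finger_gap: 0.288
grip_force: 79.4
moment [-0.    0.    0.01]
scene brass [0.6081 0.0704 0.0685] axis deg 17.0 (array([606.6,  70.4]), array([36.8, 18.3]), 13.3)
scene brass [ 0.6451 -0.0744  0.0682] axis deg 17.0 (array([644.2, -75.9]), array([37.5, 19.1]), 13.3)
top brass [0.6062 0.0688 0.069 ] axis deg 16.0 (array([605.8,  68.5]), array([35.8, 15.9]), 15.2)
top hidden
tool y deg 29.4
420 [(np.float64(1.09), (np.float64(-1.0), np.float64(1.0)), 30), (np.float64(1.11), (np.float64(-1.0), np.float64(1.0)), 33), (np.float64(1.11), (np.float64(-2.0), np.float64(2.0)), 27), (np.float64(1.12), (np.float64(-2.0), np.float64(2.0)), 24), (np.float64(1.19), (np.float64(-2.0), np.float64(2.0)), 21)]
rot units(4deg) [-0.03 -0.01  4.83] shift units now-axes [ 6.5  -3.84 -0.05] world mm [-195.8  113.5    1.8] tcp [ 0.6443 -0.076   0.2732] q [ 0.25  0.83 -0.47  1.11  0.36  1.28  0.33] F [-0.6 -1.5 -1.2]
```

```bash
python3 -m creep '[[[-1,0.5,-0.3,0,0,0,0],[-1,0.9,-0.53,0,0,0,0],[-1,0.9,-0.53,0,0,0,0],[-1,0.9,-0.53,0,0,0,0],[-1,0.9,-0.53,0,0,0,0]]]'>/dev/null;  python3 -m creep '[[[-1,0.9,-0.53,0,0,0,0],[-1,0.9,-0.53,0,0,0,0],[-1,0.6,-0.36,0,0,0,0],[-1,0,0,0,0,0,0],[-1,0,0,0,0,0,0]]]'
python3 - <<'E'
from goal import *
report(np.array([.4485,.0375,.275]),M_down(29))
for n in("scene","top"):
    c=r.camera(n);P=cloud(c);H=hsv(c);s=H[...,1]
    near=(abs(P[...,0]-.45)<.06)&(abs(P[...,1]-.04)<.06)
    sh=near&(P[...,2]>.135)&(P[...,2]<.195)&(s<90);print(n,sh.sum(),[P[sh&(P[...,2]>a)&(P[...,2]<a+.02)].mean(0).round(4).tolist() for a in(.135,.155,.175)] if sh.sum() else 0)
E
python3 yaw.py
```

```text
time_s: 29.38
tcp_pos: [0.4484, 0.0378, 0.2741]
orientation: [-1.586, -2.712, 0.001]
wrist_force: [-0.1, -0.4, -1.0]
finger_gap: 0.289
grip_force: 79.3
rot units(4deg) [-0.01  0.    0.09] shift units now-axes [-0.01 -0.   -0.03] world mm [ 0.1 -0.3  0.9] tcp [0.4484 0.0378 0.2741] q [ 0.15  0.51 -0.51  1.85  0.32  0.86  0.  ] F [-0.1 -0.4 -1. ]
scene 83 [[0.4502, 0.0419, 0.1455], [0.4492, 0.0418, 0.1651], [0.4494, 0.0415, 0.1851]]
top 0 0
tool y deg 29.3
483 [(np.float64(1.33), (np.float64(-1.0), np.float64(1.0)), 27), (np.float64(1.34), (np.float64(0.0), np.float64(0.0)), 30), (np.float64(1.35), (np.float64(-1.0), np.float64(1.0)), 24), (np.float64(1.36), (np.float64(0.0), np.float64(0.0)), 33), (np.float64(1.38), (np.float64(-1.0), np.float64(1.0)), 21)]
```

```bash
python3 -m creep '[[[-1,0,0,0.4,0,0,0],[-1,0,0,0.6,0,0,0],[-1,0,0,0.6,0,0,0],[-1,0,0,0.3,0,0,0],[-1,0,0,0,0,0,0]]]';  python3 -m creep '[[[-1,0,0,0.5,0,0,0],[-1,0,0,0.5,0,0,0],[-1,0,0,0.5,0,0,0],[-1,0,0,0.35,0,0,0],[-1,0,0,0,0,0,0]]]';  python3 -m creep '[[[-1,0,0,0.1,0,0,0],[-1,0,0,0.05,0,0,0],[-1,0,0,0,0,0,0]]]'
```

```text
time_s: 30.05
tcp_pos: [0.4483, 0.0372, 0.2154]
orientation: [-1.586, -2.709, 0.003]
wrist_force: [-0.9, -0.0, -1.1]
finger_gap: 0.294
grip_force: 79.3
time_s: 30.47
tcp_pos: [0.4486, 0.0373, 0.1605]
orientation: [-1.587, -2.709, 0.002]
wrist_force: [0.1, -0.3, -1.3]
finger_gap: 0.293
grip_force: 79.3
time_s: 30.72
tcp_pos: [0.449, 0.0374, 0.1574]
orientation: [1.588, 2.711, 0.0]
wrist_force: [0.5, 0.2, -0.7]
finger_gap: 0.291
grip_force: 79.3
```

Nearly seated, so open and lift off, then head for the panel handle.

```bash
python3 -m creep '[[[-1,0,0,0.04,0,0,0],[-0.3,0,0,0,0,0,0],[0.3,0,0,0,0,0,0],[1,0,0,0,0,0,0],[1,0,0,0,0,0,0]]]';  python3 -m creep '[[[1,0,0,0,0,0,0],[1,0,0,0,0,0,0],[1,0,0,-0.4,0,0,0],[1,0,0,-0.8,0,0,0],[1,0,0,-0.8,0,0,0]]]';  python3 -m creep '[[[1,0,0,-0.6,0,0,0],[1,0,0,0,0,0,0]]]'
python3 - <<'E'
from goal import *
c=r.camera("scene");P=cloud(c);H=hsv(c);h,s,v=[H[...,i] for i in range(3)]
near=(abs(P[...,0]-.45)<.06)&(abs(P[...,1]-.04)<.06)
m=near&((h<5)|(h>174)|((h>20)&(h<32)))&(s>130)&(P[...,2]>.07);Q=P[m]
print(len(Q),np.percentile(Q[:,2],[2,98]).round(4))
for a in(.09,.12,.15): print(Q[(Q[:,2]>a)&(Q[:,2]<a+.02)].mean(0).round(4))
report(np.array([.625,-.0033,.2]),M_down(15))
E
```

```text
time_s: 31.13
tcp_pos: [0.4488, 0.0375, 0.156]
orientation: [-1.587, -2.711, 0.0]
wrist_force: [-0.5, -1.1, -0.1]
finger_gap: 0.764
grip_force: 0.0
time_s: 31.55
tcp_pos: [0.4482, 0.0376, 0.2164]
orientation: [-1.586, -2.71, 0.002]
wrist_force: [0.2, -0.7, 0.4]
finger_gap: 1.0
grip_force: 0.0
time_s: 31.72
tcp_pos: [0.4496, 0.0377, 0.2365]
orientation: [1.586, 2.708, 0.003]
wrist_force: [0.8, -0.0, -0.6]
finger_gap: 1.003
grip_force: 0.0
413 [0.0889 0.1769]
[0.4579 0.0471 0.0998]
[0.4576 0.0474 0.1304]
[0.4572 0.0475 0.1605]
rot units(4deg) [0.03 0.01 3.57] shift units now-axes [-4.05  4.45  1.18] world mm [175.8 -40.7 -34.9] tcp [0.4492 0.0374 0.2349] q [ 0.13  0.57 -0.48  1.92  0.38  0.74 -0.05] F [-0.1 -0.3 -0.3]
```

```bash
python3 -m creep '[[[1,0,0,0,0,0,1],[1,0,0,0,0,0,1],[1,0,0,0,0,0,1],[1,0.2,0.35,0,0,0,0.57],[1,0.5,0.95,0,0,0,0]]]'>/dev/null;  python3 -m creep '[[[1,0.5,0.95,0,0,0,0],[1,0.5,0.95,0,0,0,0],[1,0.5,0.95,0,0,0,0],[1,0.5,0.85,0,0,0,0],[1,0.13,0.3,0,0,0,0]]]';python3 -m creep '[[[1,0,0,1,0,0,0],[1,0,0,1,0,0,0],[1,0,0,0.5,0,0,0],[1,0,0,0,0,0,0]]]'
python3 - <<'E'
from goal import *
report(np.array([.625,-.0033,.083]),M_down(15))
for n in("scene","top"):
    c=r.camera(n);cv2.imwrite(f"pics/{n}6.png",c["image"])
a=cv2.imread('pics/scene6.png')[170:340,220:420];b=cv2.imread('pics/top6.png')[160:300,220:420]
cv2.imwrite('pics/c6.png',np.hstack([cv2.resize(a,(400,340),interpolation=2),cv2.resize(b,(400,340))]))
E
```

```text
time_s: 32.6
tcp_pos: [0.5811, 0.1643, 0.232]
orientation: [-1.908, -2.494, 0.001]
wrist_force: [-1.6, 0.3, -0.2]
finger_gap: 1.001
grip_force: 0.0
time_s: 32.93
tcp_pos: [0.5783, 0.1605, 0.1546]
orientation: [-1.909, -2.491, 0.009]
wrist_force: [-0.5, -0.0, -0.6]
finger_gap: 0.998
grip_force: 0.0
rot units(4deg) [-0.09  0.01  0.01] shift units now-axes [-5.67  0.1   2.39] world mm [  46.7 -163.8  -71.6] tcp [0.5783 0.1605 0.1546] q [-0.16  0.87 -0.34  1.48  0.35  0.86 -0.36] F [-0.5 -0.  -0.6]
```

View pics/c6.png

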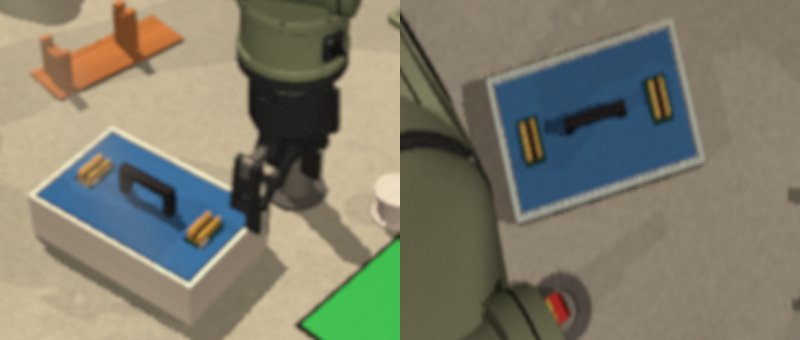

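The picture shows the hand left of the case, because I had tool x reversed. Both fasteners lie in line with their holes, and the driver stands at crop (555,308). I correct along -x.

```bash
python3 -m creep '[[[1,-0.6,0.1,0,0,0,0],[1,-1,0,0,0,0,0],[1,-1,0,0,0,0,0],[1,-1,0,0,0,0,0],[1,-1,0,0,0,0,0]]]'>/dev/null;  python3 -m creep '[[[1,-0.8,0,0,0,0,0],[1,-0.27,0,0,0,0,0],[1,0,0,0,0,0,0],[1,0,0,0,0,0,0]]]'
python3 - <<'E'
from goal import *
report(np.array([.625,-.0033,.083]),M_down(15))
E
```

```text
time_s: 33.78
tcp_pos: [0.627, -0.0017, 0.1595]
orientation: [1.912, 2.493, 0.001]
wrist_force: [0.5, 1.2, -0.3]
finger_gap: 1.003
grip_force: 0.0
rot units(4deg) [ 0.01 -0.01  0.01] shift units now-axes [-0.03 -0.08  2.55] world mm [ -2.   -1.6 -76.5] tcp [ 0.627  -0.0017  0.1595] q [ 0.12  0.9  -0.38  1.37  0.37  0.94 -0.08] F [ 0.5  1.2 -0.3]
```

```bash
python3 -m creep '[[[1,-0.03,-0.08,0.7,0,0,0],[1,0,0,0.7,0,0,0],[1,0,0,0.7,0,0,0],[1,0,0,0.4,0,0,0],[1,0,0,0,0,0,0]]]'
python3 -m creep '[[[0,0,0,0,0,0,0],[-0.4,0,0,0,0,0,0],[-1,0,0,0,0,0,0],[-1,0,0,0,0,0,0],[-1,0,0,0,0,0,0]]]' 80;python3 -m creep '[[[-1,0,0,0,0,0,0],[-1,0,0,0,0,0,0],[-1,0,0,0,0,0,0],[-1,0,0,0,0,0,0]]]'
```

```text
time_s: 34.2
tcp_pos: [0.6238, -0.0026, 0.082]
orientation: [-1.908, -2.492, 0.003]
wrist_force: [-0.1, 0.2, -0.3]
finger_gap: 1.001
grip_force: 0.0
time_s: 34.62
tcp_pos: [0.625, -0.004, 0.0844]
orientation: [1.912, 2.492, 0.0]
wrist_force: [0.2, 0.4, -0.1]
finger_gap: 0.302
grip_force: 0.0
time_s: 34.95
tcp_pos: [0.6249, -0.004, 0.0843]
orientation: [1.912, 2.492, -0.0]
wrist_force: [-1.9, -0.6, 7.7]
finger_gap: 0.121
grip_force: 79.2
```

```bash
python3 -m creep '[[[-1,0,0,-0.1,0,0,0],[-1,0,0,-0.2,0,0,0],[-1,0,0,-0.3,0,0,0],[-1,0,0,-0.4,0,0,0],[-1,0,0,-0.6,0,0,0]]]';python3 -m creep '[[[-1,0,0,-0.7,0,0,0],[-1,0,0,-0.7,0,0,0],[-1,0,0,-0.4,0,0,0],[-1,0,0,0,0,0,0],[-1,0,0,0,0,0,0]]]'
python3 - <<'E'
from goal import *
report(np.array([.476,.294,.1]),M_down(8))
c=r.camera("scene");P=cloud(c);H=hsv(c);h,s,v=[H[...,i] for i in range(3)]
m=(h>98)&(h<118)&(s>150)&(P[...,2]>.1)&(abs(P[...,0]-.62)<.2)&(abs(P[...,1])<.2);Q=P[m]
A=np.c_[Q[:,:2],np.ones(len(Q))];k=np.linalg.lstsq(A,Q[:,2],rcond=None)[0];print(len(Q),"tilt",k[:2],Q.mean(0),rect(Q))
b=(h>12)&(h<32)&(s>90)&(P[...,2]>.064)&(P[...,2]<.08)&(abs(P[...,0]-.62)<.06)&(abs(P[...,1])<.12);print(b.sum())
E
```

```text
time_s: 35.37
tcp_pos: [0.6244, -0.004, 0.1323]
orientation: [-1.911, -2.492, 0.002]
wrist_force: [0.0, -0.1, -2.5]
finger_gap: 0.123
grip_force: 78.1
time_s: 35.78
tcp_pos: [0.6249, -0.004, 0.1864]
orientation: [1.912, 2.492, 0.0]
wrist_force: [0.5, 0.3, -3.8]
finger_gap: 0.12
grip_force: 78.3
rot units(4deg) [0.01 0.   1.75] shift units now-axes [10.88 -2.22  2.88] world mm [-148.9  298.   -86.4] tcp [ 0.6249 -0.004   0.1864] q [ 0.13  0.87 -0.39  1.35  0.36  0.99 -0.07] F [ 0.5  0.3 -3.8]
1399 tilt [ 0.00054168 -0.0011555 ] [0.60693307 0.04555211 0.16163764] (array([624.3,   2.3]), array([122.6, 196.2]), 14.0)
184
```

```bash
python3 -m creep '[[[-1,0.3,-0.06,0,0,0,0],[-1,0.7,-0.14,0,0,0,0],[-1,0.9,-0.18,0,0,0,0],[-1,0.9,-0.18,0,0,0,0],[-1,0.9,-0.18,0,0,0,0]]]' >/dev/null;python3 -m creep '[[[-1,0.9,-0.18,0,0,0,0],[-1,0.9,-0.18,0,0,0,0],[-1,0.9,-0.18,0,0,0,0],[-1,0.9,-0.18,0,0,0,0],[-1,0.9,-0.18,0,0,0,0]]]';python3 -m creep '[[[-1,0.9,-0.18,0,0,0,0],[-1,0.9,-0.18,0,0,0,0],[-1,0.5,-0.2,0,0,0,0.5],[-1,0.2,0,0,0,0,0.7],[-1,0.08,0,0,0,0,0.5]]]'
python3 - <<'E'
from goal import *
report(np.array([.476,.294,.034]),M_down(8))
E
```

```text
time_s: 36.67
tcp_pos: [0.512, 0.2223, 0.1851]
orientation: [-1.911, -2.492, 0.002]
wrist_force: [-0.2, 0.2, -2.6]
finger_gap: 0.122
grip_force: 78.3
time_s: 37.08
tcp_pos: [0.4759, 0.2932, 0.1851]
orientation: [-2.056, -2.374, 0.002]
wrist_force: [-0.7, -0.0, -3.5]
finger_gap: 0.119
grip_force: 78.3
rot units(4deg) [-0.03 -0.    0.06] shift units now-axes [0.03 0.02 5.04] world mm [ 1.000e-01  8.000e-01 -1.511e+02] tcp [0.4759 0.2932 0.1851] q [-0.46  0.77 -0.29  1.61  0.28  0.81 -0.72] F [-0.7 -0.  -3.5]
```

Lower it: about 4.7 units first, then slowly.

```bash
python3 -m creep '[[[-1,0,0,0.4,0,0,0],[-1,0,0,0.8,0,0,0],[-1,0,0,0.9,0,0,0],[-1,0,0,0.8,0,0,0],[-1,0,0,0.6,0,0,0]]]' >/dev/null;python3 -m creep '[[[-1,0,0,0.5,0,0,0],[-1,0,0,0.4,0,0,0],[-1,0,0,0.2,0,0,0],[-1,0,0,0.1,0,0,0],[-1,0,0,0,0,0,0]]]'; python3 -m creep '[[[-1,0,0,0.1,0,0,0],[-1,0,0,0.1,0,0,0],[-1,0,0,0.1,0,0,0],[-1,0,0,0,0,0,0]]]'
```

```text
time_s: 37.92
tcp_pos: [0.4774, 0.2914, 0.0446]
orientation: [-2.056, -2.375, 0.001]
wrist_force: [-0.1, -0.7, -2.9]
finger_gap: 0.119
grip_force: 78.2
time_s: 38.25
tcp_pos: [0.4775, 0.2913, 0.0355]
orientation: [-2.056, -2.375, 0.001]
wrist_force: [-0.2, -0.9, -2.7]
finger_gap: 0.12
grip_force: 78.3
```

```bash
python3 -m creep '[[[-1,0,0,0.05,0,0,0],[-1,0,0,0.05,0,0,0],[-1,0,0,0.03,0,0,0],[-1,0,0,0,0,0,0]]]'; python3 -m creep '[[[-0.9,0,0,0,0,0,0],[-0.6,0,0,0,0,0,0],[0,0,0,0,0,0,0],[0.8,0,0,0,0,0,0],[1,0,0,0,0,0,0]]]'; python3 -m creep '[[[1,0,0,0,0,0,0],[1,0,0,-0.2,0,0,0],[1,0,0,-0.7,0,0,0],[1,0,0,-1,0,0,0],[1,0,0,-1,0,0,0]]]'; python3 -m creep '[[[1,0,0,-1,0,0,0],[1,0,0,-0.6,0,0,0],[1,0,0,0,0,0,0],[1,0,0,0,0,0,0]]]'
python3 - <<'E'
from goal import *
for n in("scene","top"):
    c=r.camera(n);cv2.imwrite(f"pics/{n}7.png",c["image"]);P=cloud(c);H=hsv(c);h,s,v=[H[...,i] for i in range(3)]
    m=(h>98)&(h<118)&(s>150)&(P[...,2]>-.01)&(P[...,2]<.03)&(abs(P[...,0]-.476)<.15)&(abs(P[...,1]-.29)<.15);Q=P[m]
    if len(Q)>50:
        k=np.linalg.lstsq(np.c_[Q[:,:2],np.ones(len(Q))],Q[:,2],rcond=None)[0];print(n,len(Q),"tilt",k[:2].round(3),Q.mean(0).round(4),rect(Q))
E
python3 brass.py
```

```text
time_s: 38.58
tcp_pos: [0.4777, 0.2914, 0.0323]
orientation: [-2.057, -2.375, 0.0]
wrist_force: [-1.9, -1.1, 7.9]
finger_gap: 0.122
grip_force: 79.6
time_s: 39.0
tcp_pos: [0.4776, 0.2914, 0.0319]
orientation: [-2.056, -2.375, 0.001]
wrist_force: [0.6, -0.2, 0.7]
finger_gap: 0.618
grip_force: 0.0
time_s: 39.42
tcp_pos: [0.4772, 0.2912, 0.1201]
orientation: [-2.056, -2.375, 0.002]
wrist_force: [-0.3, -0.1, 0.9]
finger_gap: 0.998
grip_force: 0.0
time_s: 39.75
tcp_pos: [0.4779, 0.2914, 0.1679]
orientation: [2.057, 2.375, 0.002]
wrist_force: [0.0, -0.2, -0.1]
finger_gap: 1.003
grip_force: 0.0
scene 4024 tilt [0.    0.001] [0.4825 0.2989 0.0076] (array([479.2, 292.3]), array([127.3, 205.3]), 8.2)
top 518 tilt [0.001 0.002] [0.4812 0.2696 0.0072] (array([481.5, 270.4]), array([120.1, 159. ]), 7.7)
moment [0.01 0.02 0.01]
scene brass [0.6066 0.07   0.0688] axis deg 16.0 (array([604.4,  69.9]), array([38., 17.]), 14.6)
scene brass [ 0.6441 -0.0752  0.0683] axis deg 17.0 (array([643.4, -76.1]), array([39.4, 20.4]), 12.0)
top brass [0.6055 0.0687 0.0687] axis deg 16.0 (array([605.6,  68.6]), array([36. , 15.9]), 15.1)
top brass [ 0.6441 -0.0762  0.0686] axis deg 15.0 (array([644.4, -76.1]), array([35.6, 16.2]), 15.7)
```

View pics/scene7.png

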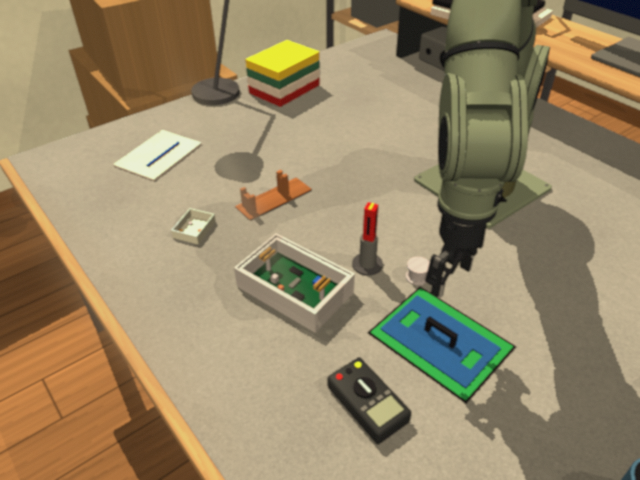

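The panel lies flat on the mat, centred near (442,342). The driver is upright in the holder at (371,235), both fasteners are free, and the bystanders are where they were. Handing in.

```bash
python3 -c "
from plant import r
print(r.job_done())"
```

```text
the job is handed in; nothing more can be done
None
```

The job is handed in (the hand-in call returned no verdict): by the last camera check both fasteners are at their stops, the screwdriver stands upright in the holder, and the panel lies flat, handle up, within about 4 mm of the mat's centre, at 40 of the 72 s.

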